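# Free the stuck lock pin of a transport case and open its cover

### The job

The slanting lock pin that holds the grey specimen transport case shut is stuck. Take the drift punch out of its stand, set its thin end on the plain upper end of the pin and drive the pin down through the lugs as far as it will go, then stand the punch back upright in its stand, fully down. Then fold the cover up by its bar handle until it stands straight up, let go of it so, and leave the bottle, beaker and carton near by undisturbed.

Things in the scene. Friction and masses are not known exactly. Their poses are not given: they have to be found in the camera images.
- case: Grey transport case with a hinged cover, 120 x 180 mm, 98 mm high when shut, fixed to the worktop. Origin: centre of its underside; x points from front (bar handle) to back (hinge), y to the side with the two aluminium lugs, z up. The lugs are 36 mm square plates stacked on one slanting hole: the upper, 14 mm thick, belongs to the cover, the lower, 21 mm thick, to the case.
- lug_hole (a point): Point on the axis of the lugs' common hole (16 mm in diameter) where upper and lower lug meet, at (22, 108, 88) mm in the case's frame; axes as the case's. The hole lies in the case's x-z plane, 28 degrees from vertical, its upper end leaning to the case's front; going down its direction is (0.469, 0, -0.883) in the case's frame.
- pin_top (a point): Centre of the plain flat upper end of the steel lock pin (14 mm thick) in the lugs' hole. At the start it is 20 to 24 mm up the hole's axis from point lug_hole, 6 to 10 mm proud of the upper lug. The pin has a 24 mm head at its lower end, so it comes out downward only. The point's z axis points up along the pin, out of the hole.
- lock_pin (a joint): How far the pin is driven down, m: 0 to 0.004 at the start, 0.034 at its end stop (a hidden catch keeps it from falling out). About 9 to 10 N moves it, evenly all the way; it stays where it is left. Above 0.024 the cover is free. At 0.034 its upper end lies 10 mm below the joint of the lugs, so the punch follows 24 mm into the hole.
- punch_tip (a point): Centre of the flat lower end of the drift punch. The punch is straight, 150 mm long, about 0.15 kg: a round steel nose 9 mm thick and 60 mm long, a round collar 28 mm across and 6 mm thick, then a square dark handle 18 x 18 x 84 mm. z points from the tip along the punch to the handle; x and y are square to the handle's flats.
- punch_handle (a point): Centre of the punch's square handle, on its axis, 108 mm above the tip; axes as at the tip. Grasp it across two flats. In the stand it is 113 mm above the worktop, the handle's top end 155 mm.
- stand_mouth (a point): Centre of the mouth of the upright hole in the punch's stand, 65 mm above the worktop: a hole 17 mm in diameter through a plain grey plastic block 70 x 70 mm on a black foot 90 x 90 mm, fixed. The punch stands in it nose down, its collar resting on the block and its tip 60 mm below this point. z up.
- cover_bar (a point): Middle of the bar of the cover's handle: a level steel bar 12 mm thick, 110 mm long, parallel to the hinge, on two side arms, its middle 50 mm in front of the cover's front edge, so fingers can go down on both sides of it (44 mm free between bar and cover). 93 mm above the worktop when shut, 170 mm from the hinge. Axes turn with the cover; y along the bar.
- cover_hinge (a point): Middle of the cover's hinge line, at the back top edge of the case, 88 mm above the worktop; the hinge line runs along the case's y axis. With the cover shut the bar lies 170 mm towards the case's front from here and 5 mm higher.
- cover (a joint): Angle of the cover, rad: 0 shut and level, 1.57 straight up, stop at 2.2 (leaning back). The stiff hinge (about 0.45 N m, some 3 to 5 N at the bar) keeps it wherever it is let go. The pin blocks it (but for slight play) until driven out. The bar can turn between the fingers, so the hand may keep pointing down while the bar goes round.
- beaker: Small clear glass beaker, 46 mm in diameter, 58 mm high, loose bystander; origin at the centre of its underside.
- dropper_bottle: Brown dropper bottle with a black cap, 34 mm in diameter, 70 mm high, loose bystander; origin at the centre of its underside.
- carton: Small buff cardboard carton, 68 x 112 x 34 mm, loose bystander; origin at the centre of its underside.
There are look-alikes about, which are no part of the job. Leave any pink look-alike of the part that bears punch_tip alone. Leave any orange look-alike of the part that bears stand_mouth alone.

How it is judged:
By the outcome, as a careful person would: the job done as asked, in the order asked, and still so for the second after the job is handed in, with the robot touching nothing.
It also fails if it takes over 72 s, if anything falls off the work surface, if the arm or the gripper's body presses on something with over 40 N, if the wrist force passes 120 N, or if a joint passes its speed limit or range.

### The arm

A 6-joint arm with a two-finger parallel gripper is mounted at the origin on a cart in front of the work surface, level with it; the furniture and walls round the work are solid. World frame = base frame: x ahead of the robot, y to its left, z up, the work surface at z = 0. Lengths are in mm, angles in rad, forces in N, time in s.
With the tool pointing down it reaches from about 225 to 875 mm from the base axis. Payload 3.4 kg.
Tool frame: the origin (TCP) lies where the fingers leave the gripper's body, on its centre line; the fingertips stand 73 mm ahead of it and the grasp point (between the pads) lies 54 mm ahead of it; z points along the fingers, x is the direction in which the jaws open and shut, and the axes are right-handed (so a half turn about z gives the same grasp; the last joint's range is limited). The gripper opens to 85 mm and grips with 20 to 120 N. Pads are 22 mm wide; open, the fingers measure 114 mm over their backs; the gripper's body (76 mm by 85 mm) begins 54 mm behind the grasp point. The pads swing forward as they close: fully open they stand 13 mm farther back than shut.
Start: joints at [-0.121, 0.276, 1.505, -0, 1.361, -0.121], TCP at [575.026, -0.009, 303.928] pointing down, gripper open.
Joint ranges: [-2.89, 2.89], [-0.75, 2.08], [0.22, 2.7], [-1.18, 4.32], [0.11, 2.71], [-2.7, 2.7]. Speed limits (rad/s): [2.57, 2.57, 3.14, 3.14, 3.14, 3.14].

### API

Orientations are given as a unit quaternion [w, x, y, z].
In Python, from station import robot gives the robot as it stands.
- The arm moves only by the tool carry_out, never from a script. Its argument "rows" is a list of rows, each a list of 7 numbers: the shift along the tool's x, y, z in m, then the turn, a rotation vector about the tool's x, y, z in degrees, then the finger opening in m, from 0 to 0.0854. In form: [[tx, ty, tz, rx, ry, rz, hand], ...]. A call has 1 to 12 rows; each row is the pose to reach, as a shift and turn from the pose commanded when the call began, along the tool's axes at that moment; what a row does not reach only later rows make up. A row lasts 1/8 s, in which the tool goes at most 62.5 mm and 10.7 degrees, less where a joint would pass 70% of its speed; a pose out of reach is approached as far as the arm can. A call with a gripper value outside its range is refused whole. The fingers move at their own pace and stop on an object; "squeeze" is the grip in N (left out, the last holds). Time passes only in rows, so rows that repeat a pose let the fingers close. It gives the time, the measured TCP pose, the force and the opening at its end, in the units of the state.
- robot.get_obs(): the state, without advancing time (a new reading comes with each control period).
- robot.get_image(name): name is "scene" or "side" or "wrist"; returns a dict with "img" (400x640x3 uint8, red, green, blue), "depth" (400x640 float32, mm along the optical axis (not along the pixel's ray), 0 where there is no reading), "fov_y" (degrees; the focal length in pixels is half the picture's height over the tangent of half this angle, whatever the lens; pixels are square), "cx", "cy" (the principal point, pixels), "xyz" and "attitude" of the camera in the world. Camera axes: x right, y down, z forward; pixel columns grow to the right and rows downward; lengths in mm; the calibration is good to about 2 mm. A picture is of the moment at which its call begins.
- robot.job_done(): hands the job in, once; it reports no verdict.
The state is a dict: "t": time; "joints": joint angles; "dq": joint speeds; "joint_torque": joint torques, N m; "tcp_pos": TCP position; "eef_rot": TCP orientation; "force": force on the tool from outside, world axes, zero at the start; "wrist_torque": the same for the moment, N m; "finger_gap": finger opening in mm.
Only numpy, scipy, OpenCV 4.12 (cv2) and the standard library are available. Lean on these libraries where they do the work, as an engineer would, in place of code of your own. Each camera call takes 0.05 s, during which the arm holds its last target.

## Working session

There is one attempt and no reset: what is moved stays moved. The work goes in short steps, Python scripts to look and compute and a tool call to move; the robot and the scene stay as the last step left them, time stands still between calls to the robot, and variables do not carry over. Pictures are saved under pics/ and viewed, and the job is handed in when it is done.

Besides the shell and the picture viewer there is one more tool, called after "Emit:" as a command line: name --pt "numbers of a row" for each row, then --argument value for the rest. carry_out: Moves the arm, as the interface text tells. Its arguments: {"type":"object","properties":{"rows":{"type":"array","items":{"type":"array","items":{"type":"number"}}},"squeeze":{"type":"number"}},"required":["rows"]}

```bash
ls; mkdir -p pics
python3 - <<'E'
from station import robot
import cv2, json
o=robot.get_obs(); print(o)
for n in ["scene","side","wrist"]:
    d=robot.get_image(n)
    cv2.imwrite(f"pics/{n}0.png",d["img"][:,:,::-1])
    print(n,d["fov_y"],d["cx"],d["cy"],d["xyz"],d["attitude"])
E
```

```text
pics
{'t': 0.0, 'joints': array([-1.21031331e-01,  2.76588400e-01,  1.50616427e+00,  1.07890363e-05,
        1.36068772e+00, -1.21014387e-01]), 'dq': array([-1.14393764e-03, -5.66768688e-04, -3.66908521e-04,  7.35199530e-05,
        2.33912874e-04,  6.39817739e-04]), 'joint_torque': array([ 6.20495921e-04, -4.16768074e+01, -2.45808578e+01, -1.52056768e-04,
        1.11346930e-02,  1.69860516e-05]), 'tcp_pos': array([5.74592824e+02, 2.92216990e-02, 3.03030940e+02]), 'eef_rot': array([-1.16772630e-04,  9.99999573e-01, -9.60187094e-06, -9.16473378e-04]), 'force': array([-0.39043509,  0.55387153,  0.49894156]), 'wrist_torque': array([-0.0025005 , -0.02870492, -0.03487356]), 'finger_gap': 85.37589505880536}
scene 51.353987370583525 318.3139368525558 195.4467637759778 [-77.64983632 668.42775775 842.87859945] [ 0.16834723 -0.36133035  0.83366479 -0.3822337 ]
side 57.860236464977575 318.3344788955796 199.48872281893875 [  94.0388274  -723.04985982  896.23303365] [-0.40463716  0.87853196 -0.22814683  0.11135253]
wrist 58.482250826149844 318.0930875761655 205.7334126537608 [574.72398254  77.0133968  374.42866638] [ 1.51392306e-01  9.88472972e-01  4.26429593e-04 -1.17121251e-03]
```

View pics/scene0.png

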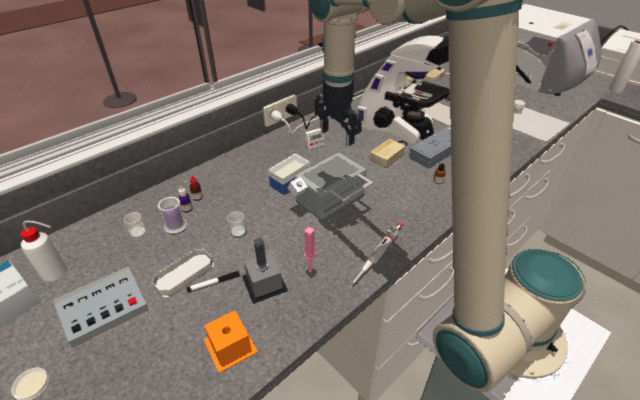

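View pics/side0.png

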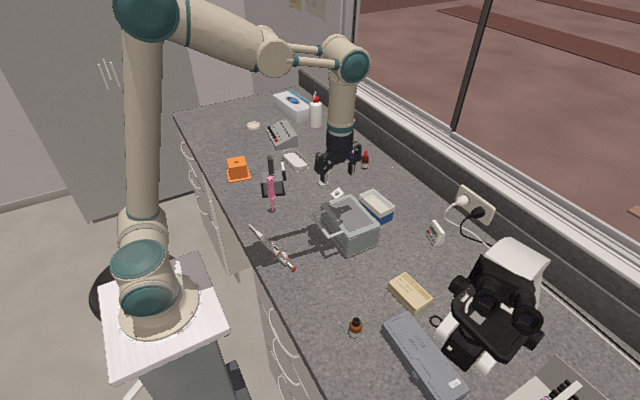

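View pics/wrist0.png

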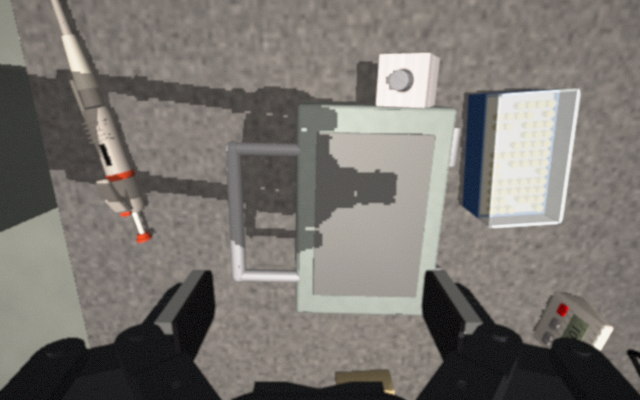

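The scene shows the orange block (230,340) as stand look-alike, a grey block with a dark handle (262,265), a pink punch (310,245), and the case (333,185). In the wrist view, the lugs with the pin are at (405,80) and the bar is at x≈237. Next I'll build helpers and take measurements.

```bash
cat > h.py <<'E'
import numpy as np, cv2
from scipy.spatial.transform import Rotation as R
from station import robot
def rot(q): return R.from_quat([q[1],q[2],q[3],q[0]])
class Cam:
    def __init__(s,n):
        d=robot.get_image(n); s.img=d["img"]; s.depth=d["depth"]; s.f=200/np.tan(np.radians(d["fov_y"])/2)
        s.cx,s.cy=d["cx"],d["cy"]; s.p=np.array(d["xyz"]); s.M=rot(d["attitude"]).as_matrix()
    def ray(s,u,v): return s.M@np.array([(u-s.cx)/s.f,(v-s.cy)/s.f,1])
    def plane(s,u,v,z): r=s.ray(u,v); return s.p+r*(z-s.p[2])/r[2]
    def pt(s,u,v): return s.p+s.ray(u,v)*s.depth[int(v),int(u)]
    def cloud(s):
        v,u=np.mgrid[0:400,0:640]; d=s.depth
        c=np.stack([(u-s.cx)/s.f*d,(v-s.cy)/s.f*d,d],-1); w=c@s.M.T+s.p; w[d<=0]=np.nan; return w
    def proj(s,P): c=s.M.T@(np.asarray(P)-s.p); return s.f*c[0]/c[2]+s.cx, s.f*c[1]/c[2]+s.cy
    def crop(s,name,u0,v0,u1,v1,k):
        cv2.imwrite(name,cv2.resize(s.img[v0:v1,u0:u1,::-1],None,fx=k,fy=k,interpolation=cv2.INTER_CUBIC))
def state():
    o=robot.get_obs(); return o["t"],np.array(o["tcp_pos"]),rot(o["eef_rot"]),o
E
python3 - <<'E'
from h import *
s=Cam("scene"); w=Cam("wrist"); d=Cam("side")
s.crop("pics/scene_stand.png",200,210,340,370,4)
w.crop("pics/wrist_case.png",210,30,470,330,2.6) if 0 else cv2.imwrite("pics/wrist_lug.png",cv2.resize(w.img[30:180,340:490,::-1],None,fx=4,fy=4))
d.crop("pics/side_stand.png",210,140,350,260,5)
for n,c,pts in [("wrist",w,[(400,79),(410,60),(380,108),(310,110),(440,112),(310,300),(425,300),(236,150),(236,275),(236,212)]),("scene",s,[(260,242),(262,275),(250,275)]),("side",d,[(270,158),(272,190)])]:
    for p in pts: print(n,p,np.round(c.pt(*p),1))
E
```

```text
wrist (400, 79) [631.7  86.8 109. ]
wrist (410, 60) [638.9  99.6 104.1]
wrist (380, 108) [620.3  66.8  99.4]
wrist (310, 110) [568.3  65.4  99.6]
wrist (440, 112) [665.2  64.   99.5]
wrist (310, 300) [567.3 -96.   99.9]
wrist (425, 300) [617.4  -1.8 249.4]
wrist (236, 150) [511.1  35.6  99.4]
wrist (236, 275) [504.2 -71.  101.1]
wrist (236, 212) [507.6 -14.8  99.3]
scene (260, 242) [481.8 329.5 156.6]
scene (262, 275) [468.  344.9  65.8]
scene (250, 275) [486.7 365.8  66.6]
side (270, 158) [489.7 321.6 154.1]
side (272, 190) [445.4 213.2  97.9]
```

View pics/scene_stand.png

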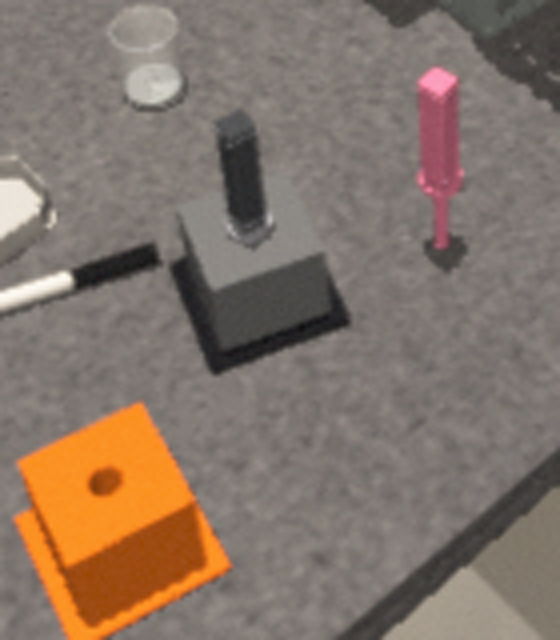

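View pics/wrist_lug.png

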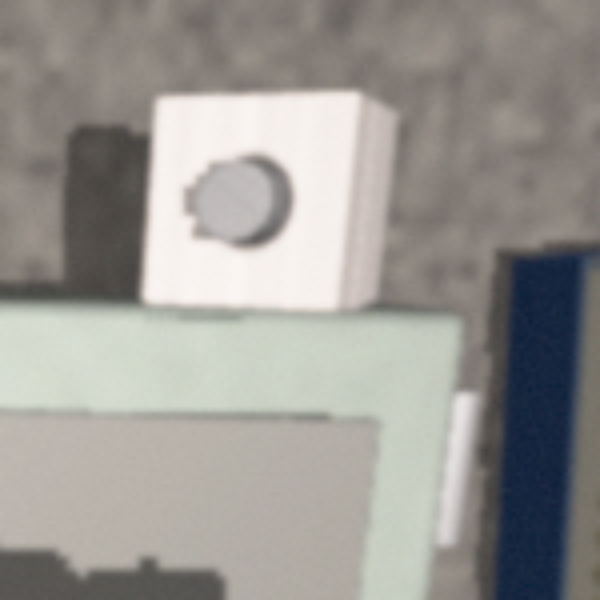

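View pics/side_stand.png

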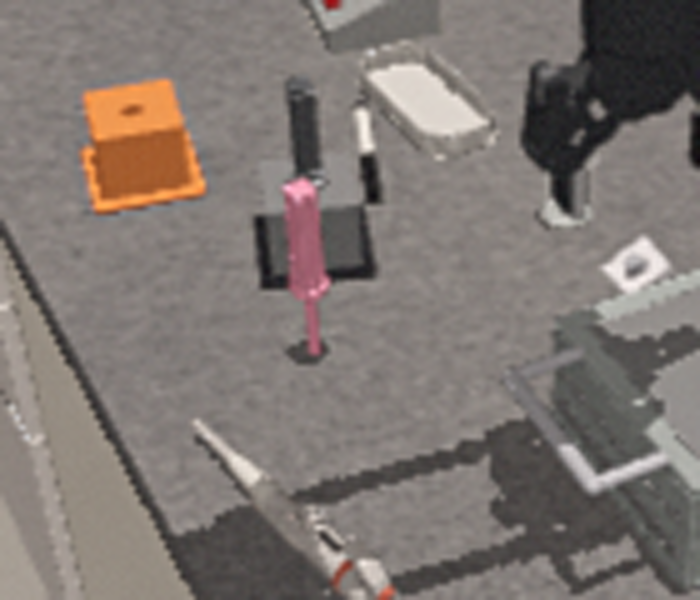

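Candidates: punch is the dark-handled one in the grey block (scene 260,255), which fits the description. The pink one (310,245) and the orange block (230,340) are look-alikes. Next I'll measure the case.

Run:
```python
from h import *
w=Cam("wrist"); C=w.cloud()
z=C[...,2]
def rect(m,name):
    P=C[m][:,:2].astype(np.float32); r=cv2.minAreaRect(P); print(name,len(P),r); return r
m=(z>95)&(z<104)&(C[...,0]>545)&(C[...,0]<700)&(C[...,1]<69)&(C[...,1]>-130)
m=cv2.morphologyEx(m.astype(np.uint8),cv2.MORPH_OPEN,np.ones((5,5)))
rect(m>0,"cover")
n,l,st,ce=cv2.connectedComponentsWithStats(m); print(st)
print(np.nanmedian(z[m>0]))
# edges: hinge side and front side by row
for v in range(115,260,15):
    u=np.where(m[v])[0]; print(v,np.round(C[v,u.min()],1),np.round(C[v,u.max()],1))
# far side edge y
for u in range(310,440,20):
    v=np.where(m[:,u])[0]; print(u,np.round(C[v.min(),u],1),np.round(C[v.max(),u],1))
b=(z>85)&(z<108)&(C[...,0]>490)&(C[...,0]<520)
for v in range(150,280,20):
    u=np.where(b[v])[0]
    if len(u): print("bar",v,u.min(),u.max(),np.round(C[v,u].mean(0),1))
# lug
L=(z>85)&(C[...,1]>71)&(C[...,1]<125)&(C[...,0]>590)&(C[...,0]<680)
g=w.img.astype(int); bright=L&(g.min(-1)>190)
P=C[bright];A=np.c_[P[:,:2],np.ones(len(P))]; 
k=np.linalg.lstsq(A,P[:,2],rcond=None)[0];
r=abs(P[:,2]-A@k); P=P[r<3]; A=A[r<3];k=np.linalg.lstsq(A,P[:,2],rcond=None)[0]; print("lug plane",k,len(P),np.degrees(np.arctan(np.hypot(*k[:2]))), P.mean(0))
v,u=np.where(L&(g.min(-1)>190)); print(cv2.minAreaRect(P[:,:2].astype(np.float32)))
```

```text
cover 30108 ((609.9081420898438, -20.521331787109375), (180.28787231445312, 132.99923706054688), 88.40376281738281)
[[     0      0    640    400 225892]
 [   280    105    176    209  30108]]
100.18910803758678
115 [558.6  61.6  97.6] [676.9  61.8  99.5]
130 [558.5  50.6  98.3] [677.6  50.5  97. ]
145 [545.1  39.2  97.9] [673.1  39.3  98.2]
160 [558.1  27.5  97.9] [677.2  27.4  96.8]
175 [557.9  15.5  97.9] [676.8  15.4  97. ]
190 [557.7   3.6  99.3] [676.2   3.4  98. ]
205 [557.4  -9.2  98.2] [676.   -9.2  97.8]
220 [556.3 -23.   95.9] [676.2 -22.7  96.3]
235 [556.1 -36.   96.7] [676.  -36.1  96.2]
250 [555.9 -49.3  97.6] [673.3 -47.9 100.4]
310 [568.5  68.9  98.6] [ 567.4 -107.9   99.2]
330 [583.4  68.9  99.3] [ 585.3 -109.3   98.6]
350 [598.4  68.9  96.7] [ 603.1 -108.8   99.2]
370 [613.5  68.9  96. ] [ 620.9 -108.8   99.2]
390 [628.   65.4  99.9] [ 638.9 -110.    98.9]
410 [643.3  67.5  97.5] [ 656.6 -109.6   99.5]
430 [658.   67.5  98.4] [670.4 -66.2  99.2]
bar 150 225 247 [511.2  35.5  99.1]
bar 170 227 241 [508.6  19.8  99.1]
bar 190 228 242 [508.2   3.5  98.9]
bar 210 229 243 [507.8 -13.3  98.8]
bar 230 230 243 [507.1 -30.7  99.1]
bar 250 231 244 [506.7 -48.8  98.9]
bar 270 232 255 [510.3 -68.1  97.7]
lug plane [ 5.21674961e-01 -1.08176278e-02 -2.28442813e+02] 1954 27.554972273677993 [635.40214837  88.2849108  102.07554505]
((634.9778442382812, 87.49461364746094), (33.527645111083984, 33.37116622924805), 88.80642700195312)
```

Emit:
carry_out --pt "-0.09 -0.335 0 0 0 0 0.05" --pt "-0.09 -0.335 0 0 0 0 0.05" --pt "-0.09 -0.335 0 0 0 0 0.05" --pt "-0.09 -0.335 0 0 0 0 0.05" --pt "-0.09 -0.335 0 0 0 0 0.05" --pt "-0.09 -0.335 0 0 0 0 0.05" --pt "-0.09 -0.335 0 0 0 0 0.05" --pt "-0.09 -0.335 0 0 0 0 0.05" --pt "-0.09 -0.335 0 0 0 0 0.05"

```text
t: 1.48
tcp_pos: [485.5, 333.8, 303.9]
eef_rot: [0.0, 1.0, -0.001, 0.0]
force: [-1.1, -0.2, 0.2]
finger_gap: 50.3
```

Run:
```python
from h import *
w=Cam("wrist"); C=w.cloud(); cv2.imwrite("pics/wrist1.png",w.img[:,:,::-1])
z=C[...,2]
m=((z>148)&(z<162)&(np.hypot(C[...,0]-485,C[...,1]-333)<30)).astype(np.uint8)
n,l,st,ce=cv2.connectedComponentsWithStats(m); i=1+np.argmax(st[1:,4]); k=l==i
print(cv2.minAreaRect(C[k][:,:2].astype(np.float32)),C[k].mean(0),ce[i],st[i])
m=((z>60)&(z<71)&(np.hypot(C[...,0]-485,C[...,1]-333)<70)).astype(np.uint8)
m=cv2.morphologyEx(m,cv2.MORPH_OPEN,np.ones((5,5)))
print("block",cv2.minAreaRect(C[m>0][:,:2].astype(np.float32)),np.median(z[m>0]))
print(state()[1])
```

```text
((491.63818359375, 329.5421142578125), (18.279081344604492, 18.505735397338867), 82.82270812988281) [491.59520156 330.78711492 156.35859399] [327.76875 222.2025 ] [313 207  31  31 800]
block ((491.2051086425781, 329.5264892578125), (70.43986511230469, 70.2224349975586), 71.5649642944336) 66.22073191171813
[485.50952721 333.81933898 303.97552828]
```

View pics/wrist1.png

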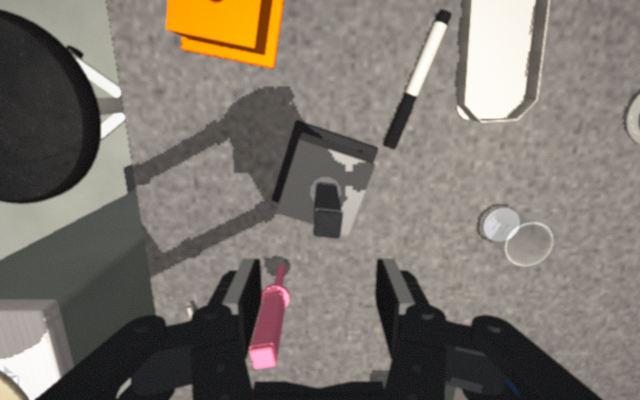

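The handle (wrist 328,222) measures 18.3x18.5 mm at (491.5,329.5), which matches the block centre. The height of 156 also fits, and its yaw is about -7°. The beaker is at (525,240), well clear. I'll grasp now.

Emit:
carry_out --pt "0.0065 0.0055 0.0 0 0 7 0.05" --pt "0.0065 0.0055 0.03 0 0 7 0.05" --pt "0.0065 0.0055 0.07 0 0 7 0.05" --pt "0.0065 0.0055 0.11 0 0 7 0.05" --pt "0.0065 0.0055 0.137 0 0 7 0.05" --pt "0.0065 0.0055 0.137 0 0 7 0.05" --pt "0.0065 0.0055 0.137 0 0 7 0.05" --squeeze 60

```text
t: 2.4
tcp_pos: [492.6, 329.3, 168.1]
eef_rot: [-0.001, 0.998, -0.062, 0.001]
force: [0.3, -0.0, 0.2]
finger_gap: 49.8
```

Run:
```python
from h import *
w=Cam("wrist"); cv2.imwrite("pics/wrist2.png",w.img[:,:,::-1])
t,p,r,o=state(); print(t,p,r.as_rotvec(),o["force"])
```

```text
2.45 [492.66890063 329.59314473 168.53098958] [-3.13412925  0.19275025 -0.00428598] [ 1.11979347 -0.19779808  0.54872444]
```

View pics/wrist2.png

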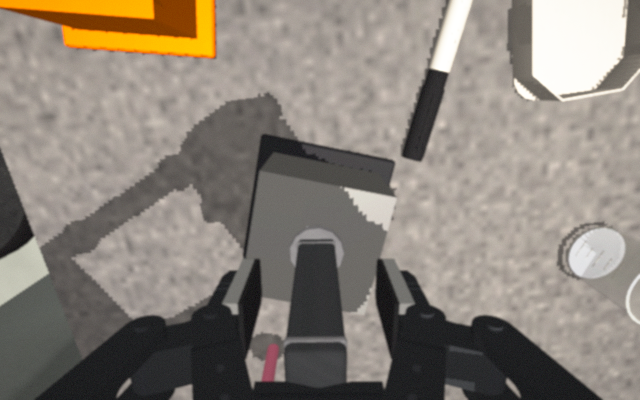

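The handle (288–346 at its top) sits centred between the jaws and square to them. Closing the fingers.

Emit:
carry_out --pt "0 0 0 0 0 0 0.0" --pt "0 0 0 0 0 0 0.0" --pt "0 0 0 0 0 0 0.0" --pt "0 0 0 0 0 0 0.0" --pt "0 0 0 0 0 0 0.0" --pt "0 0 0 0 0 0 0.0" --squeeze 80

```text
t: 3.2
tcp_pos: [491.8, 329.8, 168.1]
eef_rot: [-0.0, 0.998, -0.061, 0.001]
force: [-1.0, -0.3, 6.2]
finger_gap: 16.9
```

Run:
```python
from h import *
t,p,r,o=state(); print(t,p,r.as_rotvec(),o["force"],o["finger_gap"],o["joints"])
```

```text
3.2 [491.83416197 329.79868921 168.14895406] [-3.13474973e+00  1.91551412e-01 -2.47118254e-03] [-0.99001855 -0.30073381  6.21132542] 16.899217043471335 [4.73192367e-01 4.04089953e-01 1.66918614e+00 6.28637490e-05
 1.06645553e+00 5.95221884e-01]
```

Emit:
carry_out --pt "0 0 -0.02 0 0 0 0.0" --pt "0 0 -0.05 0 0 0 0.0" --pt "0 0 -0.09 0 0 0 0.0" --pt "0 0 -0.13 0 0 0 0.0" --pt "0 0 -0.17 0 0 0 0.0" --pt "0 0 -0.17 0 0 0 0.0" --pt "0 0 -0.17 0 0 0 0.0"

```text
t: 4.08
tcp_pos: [490.9, 329.2, 335.5]
eef_rot: [0.001, 0.998, -0.061, -0.001]
force: [0.2, 0.3, -1.6]
finger_gap: 17.2
```

Run:
```python
from h import *
t,p,r,o=state(); print(t,p,r.as_quat(),o["force"],o["finger_gap"])
s=Cam("scene");d=Cam("side");w=Cam("wrist")
tip=p+r.apply([0,0,162]); 
for n,c in [("s",s),("d",d),("w",w)]: print(n,np.round(c.proj(tip),1), np.round(c.proj(p+r.apply([0,0,102])),1))
u,v=map(int,s.proj(tip)); s.crop("pics/s3.png",u-60,v-90,u+60,v+30,5)
u,v=map(int,d.proj(tip)); d.crop("pics/d3.png",u-60,v-90,u+60,v+30,5)
cv2.imwrite("pics/w3.png",w.img[:,:,::-1])
```

```text
4.075 [490.85343615 329.17723838 335.46691112] [ 9.98135561e-01 -6.10236465e-02 -1.03398862e-03  6.69491981e-04] [ 0.15131674  0.32378536 -1.58357731] 17.195593612666006
s [257.1 234.6] [254.2 215. ]
d [269.  152.5] [267.7 138.1]
w [318.9 210.9] [318.9 246.8]
```

View pics/s3.png

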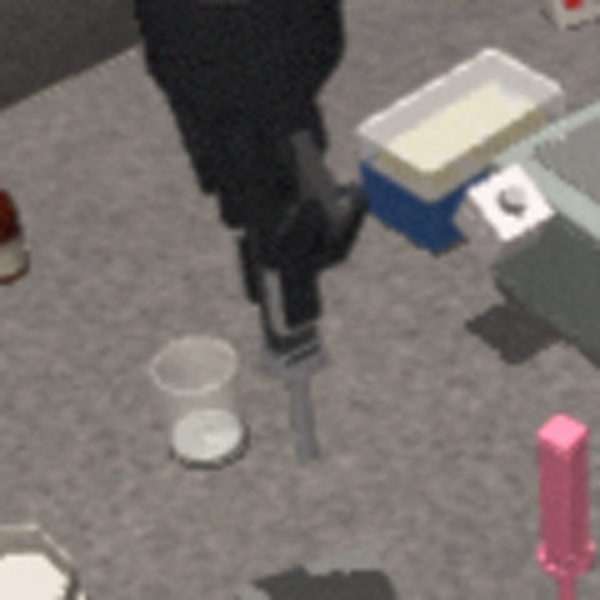

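View pics/d3.png

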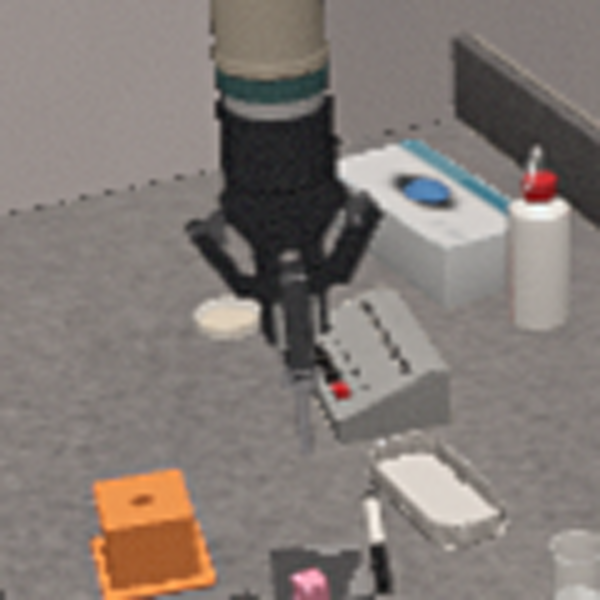

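View pics/w3.png

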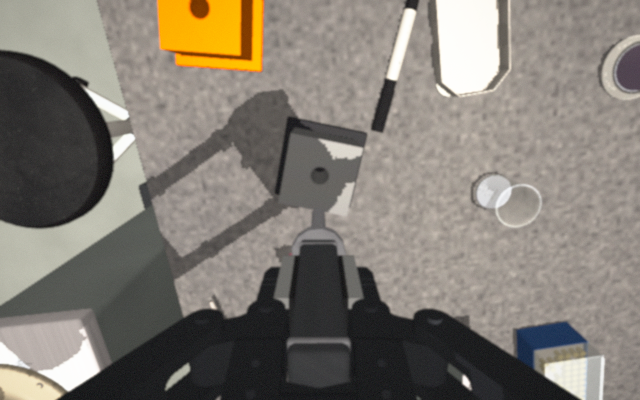

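The punch is held straight. Its tip is at wrist (319,211), exactly where the tool axis predicts. The empty stand hole is at (319,176). Next I'll compute the tilted approach pose.

```bash
cat >> h.py <<'E'
import pickle,os
def cmd():
    return pickle.load(open("cmd.pkl","rb"))
def setcmd(p,Rm): pickle.dump((np.asarray(p,float),Rm),open("cmd.pkl","wb"))
def apply(row):
    p,r=cmd(); setcmd(p+r.apply(np.array(row[:3])*1000), r*R.from_rotvec(np.radians(row[3:6])))
def rel(p2,r2):
    p,r=cmd(); return np.round(r.inv().apply(np.asarray(p2)-p)/1000,4), np.round(np.degrees((r.inv()*r2).as_rotvec()),2)
yaw=-0.026
CX=np.array([np.cos(yaw),np.sin(yaw),0]);CY=np.array([-np.sin(yaw),np.cos(yaw),0]);CZ=np.array([0,0,1.])
AX=0.4695*CX-0.8829*CZ
RD=R.from_matrix(np.stack([np.cross(-CY,AX),-CY,AX],1))
E
python3 - <<'E'
from h import *
setcmd([575.026,-0.009,303.928],R.from_quat([1,0,0,0]))
for r in ([-.09,-.335,0,0,0,0],[.0065,.0055,.137,0,0,7],[0,0,-.17,0,0,0]): apply(r)
p,r=cmd(); t,pm,rm,o=state(); print(p,pm,np.degrees((r.inv()*rm).as_rotvec()))
w=Cam("wrist"); print("stand hole", w.plane(319,176,65), [w.plane(u,v,65) for u,v in [(311,176),(328,176),(319,169),(319,184)]])
top=np.array([631.5,87,107.5]); tip=top-25*AX
print(rel(tip-162*AX,RD), tip-162*AX)
E
```

```text
[491.526 329.491 336.928] [490.86479966 329.17612775 334.78747251] [-0.12850383 -0.18485111 -0.0036995 ]
stand hole [490.52556252 328.85336217  65.        ] [array([482.77972346, 329.79346616,  65.        ]), array([499.23795892, 327.79594817,  65.        ]), array([491.36200213, 335.73752808,  65.        ]), array([489.55716941, 320.88317669,  65.        ])]
(array([0.0811, 0.2321, 0.0643]), array([ 1.35, 27.98, -5.4 ])) [543.73317355  89.28245182 272.6023    ]
```

Emit:
carry_out --pt "0.02 0.05 0.0 0.2 7 -1.3 0" --pt "0.04 0.11 0.0 0.7 14 -2.7 0" --pt "0.06 0.17 0.01 1 21 -4 0" --pt "0.081 0.232 0.03 1.35 28 -5.4 0" --pt "0.081 0.232 0.05 1.35 28 -5.4 0" --pt "0.081 0.232 0.064 1.35 28 -5.4 0" --pt "0.081 0.232 0.064 1.35 28 -5.4 0" --pt "0.081 0.232 0.064 1.35 28 -5.4 0" --pt "0.081 0.232 0.064 1.35 28 -5.4 0"

```text
t: 5.4
tcp_pos: [544.3, 90.3, 273.9]
eef_rot: [0.003, 0.97, -0.012, 0.243]
force: [0.5, 1.1, -1.8]
finger_gap: 17.2
```

Run:
```python
from h import *
apply([0.081, 0.232, 0.064, 1.35, 28, -5.4])
p,r=cmd(); t,pm,rm,o=state(); print(t,p,pm,np.degrees((r.inv()*rm).as_rotvec()),o["force"])
w=Cam("wrist");s=Cam("scene"); cv2.imwrite("pics/w4.png",w.img[:,:,::-1])
tip=p+r.apply([0,0,162]); print(tip,w.proj(tip),s.proj(tip))
w.crop("pics/w4c.png",240,100,400,220,5)
u,v=map(int,s.proj(tip)); s.crop("pics/s4.png",u-60,v-60,u+60,v+60,5)
```

```text
5.4 [543.64855061  89.348876   272.928     ] [544.31857373  90.25639732 273.91521009] [ 0.04967032  0.10828711 -0.07100633] [ 0.50173455  1.05136898 -1.83909525]
[619.73205984  87.37714565 129.91956702] (np.float64(315.4976424788277), np.float64(212.2986438749009)) (np.float64(301.0803678135558), np.float64(177.82060449789842))
```

View pics/w4.png

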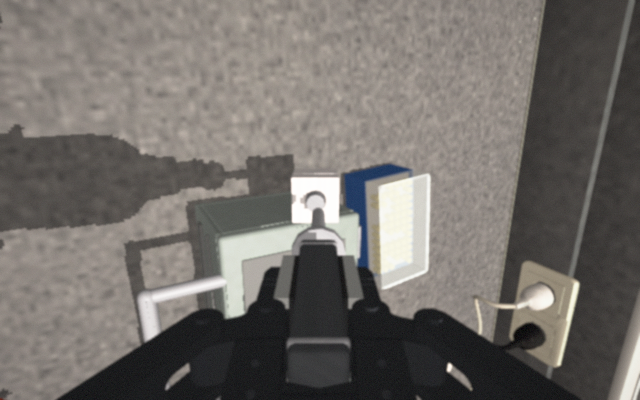

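View pics/w4c.png

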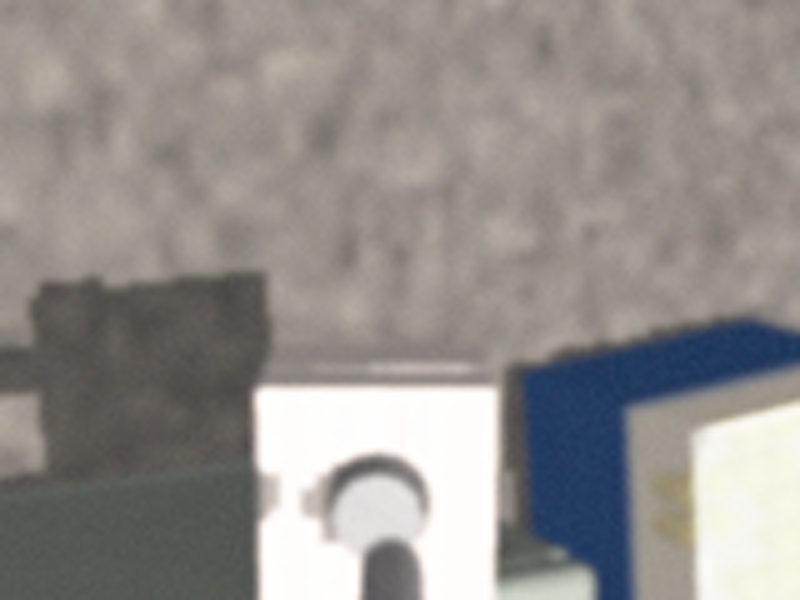

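View pics/s4.png

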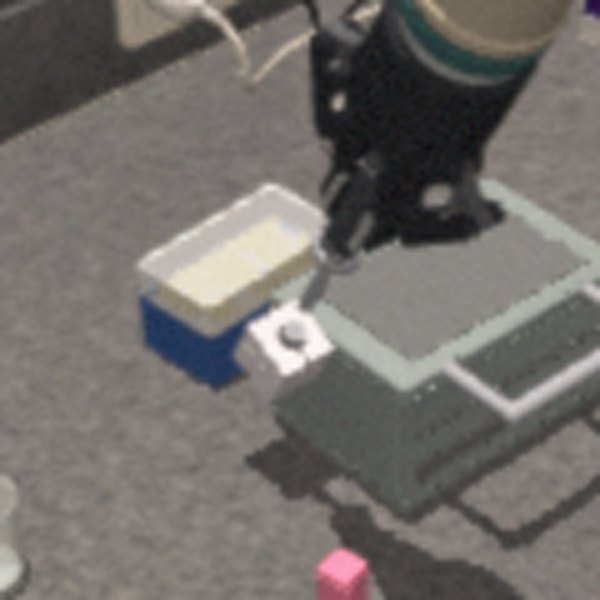

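Run:
```python
from h import *
w=Cam("wrist"); t,pm,rm,o=state(); C=w.cloud()
p,r=cmd(); T=rm.inv().apply((C-pm).reshape(-1,3)).reshape(400,640,3)
print("lug plate pts tool-frame")
for uv in [(315,198),(315,202),(312,203),(319,200),(298,180),(332,180),(332,215),(300,215),(318,212),(318,216),(318,222),(317,213)]: print(uv,w.img[uv[1],uv[0]],np.round(T[uv[1],uv[0]],1),np.round(C[uv[1],uv[0]],1))
g=w.img.astype(int).mean(-1)
for v in range(190,222,2): print(v,g[v,304:334].astype(int))
```

```text
lug plate pts tool-frame
(315, 198) [229 224 225] [ -1.7  -2.6 185.8] [629.9  90.3 108.8]
(315, 202) [225 221 221] [ -1.7   0.7 186.5] [630.2  87.  108.2]
(312, 203) [227 223 222] [ -3.9   1.  184.9] [627.4  86.7 108.5]
(319, 200) [229 225 226] [  1.3  -1.1 185.7] [632.5  88.7 110.3]
(298, 180) [254 253 252] [-14.7 -14.5 194.1] [622.7 102.4  95.4]
(332, 180) [254 253 252] [ 11.2 -14.6 193.5] [645.2 101.9 108.1]
(332, 215) [254 253 252] [ 11.5  13.4 193.2] [644.6  74.  108.5]
(300, 215) [254 253 252] [-13.6  13.7 194.1] [623.   74.2  95.9]
(318, 212) [101 100 101] [  0.6  -4.  148.5] [614.4  92.1 142.8]
(318, 216) [100  99  97] [  0.6  -3.9 140.8] [610.8  92.1 149.6]
(318, 222) [104 102 101] [  0.6  -3.7 130.3] [605.9  92.  158.8]
(317, 213) [98 95 97] [-1.000e-01 -3.800e+00  1.471e+02] [613.2  91.9 143.7]
190 [254 254 254 253 253 252 249 240 228 214 199 189 186 190 201 217 232 244
 251 253 254 253 253 253 253 253 253 253 253 253]
192 [254 254 248 218 173 150 132 115 108 100  96 101 102 106 114 120 135 154
 186 226 247 253 254 253 253 253 253 253 253 253]
194 [245 235 211 154 110  91 
[... 1048 characters left out ...]
 97 102 109 127
 165 223 247 253 253 253 253 253 253 253 253 253]
212 [253 253 253 253 253 254 253 245 184 117  95  94  96  95 100 102 108 116
 127 175 233 252 254 253 253 253 253 253 253 253]
214 [254 253 253 253 253 254 253 243 174 108  91  96  96  97  99 105 111 114
 124 151 211 247 253 254 253 253 253 253 253 253]
216 [253 254 253 253 253 254 254 239 162 101  93  93  94  97  98 104 112 116
 123 146 202 244 253 254 253 253 253 253 253 253]
218 [254 254 253 253 253 254 253 237 159  99  94  97  92  97  99 103 111 115
 123 145 197 243 254 254 253 253 253 253 253 253]
220 [254 254 254 254 254 254 251 222 144  97  95  97  97  97  98 104 108 118
 123 136 187 240 253 254 254 253 253 253 253 253]
```

In the crop, the pin's upper end is at wrist (315.5,202.5) and the nose tip at (318,209). In the tool frame the pin is 1.5 mm to -x, 0.5 mm to +y and 24 mm ahead. I'll correct that and advance 18 mm.

Emit:
carry_out --pt "-0.0015 0.0005 0.0 0 0 0 0" --pt "-0.0015 0.0005 0.009 0 0 0 0" --pt "-0.0015 0.0005 0.018 0 0 0 0" --pt "-0.0015 0.0005 0.018 0 0 0 0" --pt "-0.0015 0.0005 0.018 0 0 0 0"

```text
t: 6.18
tcp_pos: [550.9, 88.6, 256.1]
eef_rot: [0.003, 0.97, -0.013, 0.242]
force: [0.4, -0.4, -1.3]
finger_gap: 17.0
```

Run:
```python
from h import *
apply([-0.0015, 0.0005, 0.018, 0, 0, 0])
t,pm,rm,o=state(); print(t,cmd()[0],pm,o["force"])
w=Cam("wrist");s=Cam("scene"); w.crop("pics/w5c.png",280,150,360,230,8)
tip=pm+rm.apply([0,0,162]);u,v=map(int,s.proj(tip)); s.crop("pics/s5.png",u-40,v-40,u+40,v+40,7)
```

```text
6.175 [550.76557642  88.66440368 256.33343941] [550.8690378   88.59664476 256.07147671] [ 0.37830538 -0.42209081 -1.29644345]
```

View pics/w5c.png

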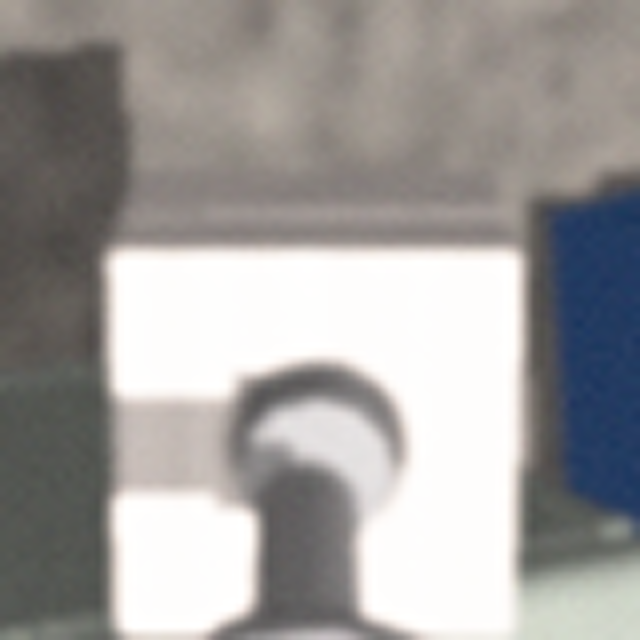

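View pics/s5.png

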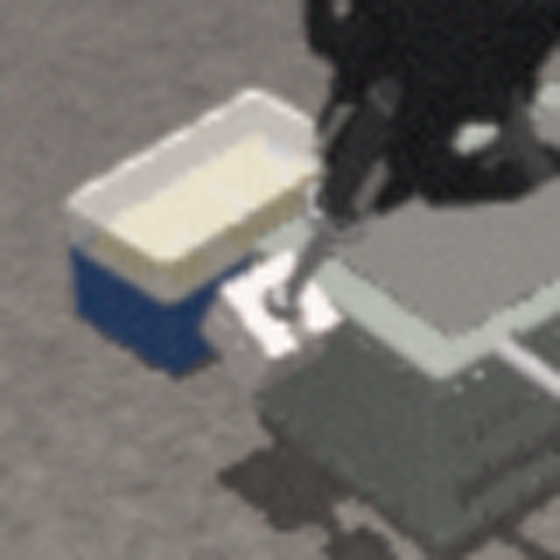

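Run:
```python
from h import *
w=Cam("wrist"); t,pm,rm,o=state(); C=w.cloud()
T=rm.inv().apply((C-pm).reshape(-1,3)).reshape(400,640,3)
v,u=np.mgrid[0:400,0:640]; reg=(u>300)&(u<335)&(v>190)&(v<230)
g=w.img.astype(int).mean(-1)
print("plate",[np.round(T[y,x],1) for x,y in [(297,185),(340,185),(297,222),(340,222)]])
for y in range(196,224,2): print(y,[ "%.0f/%d"%(T[y,x,2],g[y,x]) for x in range(306,334,2)])
pin=reg&(abs(T[...,2]-168)<3)&(g<245); P=T[pin]; print(len(P),np.median(P[:,2]),P.min(0),P.max(0))
for a,b in [(110,125),(125,140),(140,155)]:
    n=reg|True; n=(T[...,2]>a)&(T[...,2]<b)&(abs(T[...,0])<9)&(abs(T[...,1])<9); Q=T[n]; print("nose",a,len(Q),np.round(Q.min(0),1),np.round(Q.max(0),1))
# silhouettes via rays: tip edge px
def onplane(px,py,z):
    r=rm.inv().apply(w.ray(px,py)); c=rm.inv().apply(w.p-pm); return c+r*(z-c[2])/r[2]
print("tip edge on z=162",onplane(318.5,207.8,162), "cam in tool",rm.inv().apply(w.p-pm))
```

```text
plate [array([-14.7, -14.9, 176.2]), array([ 16. , -14.7, 177. ]), array([-15.2,  13.1, 176. ]), array([ 16.5,  13.2, 176.5])]
196 ['177/254', '175/251', '176/233', '176/211', '179/173', '179/125', '176/115', '178/121', '177/148', '180/189', '177/244', '176/253', '176/253', '175/253']
198 ['176/254', '174/240', '175/139', '179/100', '175/94', '172/94', '171/103', '172/109', '172/116', '174/125', '180/166', '176/238', '176/254', '175/253']
200 ['178/206', '176/172', '182/101', '173/95', '169/129', '168/169', '168/193', '169/191', '168/169', '170/144', '173/131', '200/179', '176/251', '175/254']
202 ['176/184', '176/144', '176/101', '167/153', '168/210', '168/224', '168/223', '166/224', '168/226', '168/215', '169/155', '181/142', '176/240', '175/254']
204 ['176/178', '181/127', '169/134', '169/193', '167/211', '167/224', '168/225', '169/225', '168/225', '167/226', '169/216', '174/150', '176/227', '176/253']
206 ['176/176', '176/130', '169/128', '167/143', '168/155', '168/204', '167/215', '169/224', '168/225', '168/225', '167/225', '168/172', '176/228', '176/254']
208 ['175/185', '177/1
[... 856 characters left out ...]
/124', '142/202', '176/253', '176/253', '175/253', '175/253']
220 ['176/253', '177/253', '176/251', '141/145', '137/93', '135/96', '134/97', '134/111', '135/122', '140/191', '176/253', '176/253', '175/253', '175/253']
222 ['175/253', '175/254', '177/250', '138/141', '132/93', '131/99', '131/98', '131/109', '132/120', '135/180', '176/253', '175/253', '177/253', '176/253']
189 167.8172205326841 [ -6.09913607  -7.03109463 165.91172834] [  7.3829241    4.48929891 170.87880792]Traceback (most recent call last):
  File "<stdin>", line 10, in <module>
    return umr_minimum(a, axis, None, out, keepdims, initial, where)
ValueError: zero-size array to reduction operation minimum which has no identity
```

Run:
```python
from h import *
w=Cam("wrist"); t,pm,rm,o=state()
g=w.img.astype(float).mean(-1)
def onplane(px,py,z):
    r=rm.inv().apply(w.ray(px,py)); c=rm.inv().apply(w.p-pm); return np.round(c+r*(z-c[2])/r[2],2)
print("cam in tool",rm.inv().apply(w.p-pm))
for y,z in [(214,148),(218,141),(222,134)]:
    row=g[y]; xs=np.arange(305,332); th=170
    l=[x+(row[x]-th)/(row[x]-row[x+1]) for x in xs if row[x]>=th>row[x+1]][-1]
    rr=[x+(row[x]-th)/(row[x]-row[x+1]) for x in range(316,332) if row[x]<th<=row[x+1]][0]
    print(y,l,rr,onplane(l,y,z),onplane(rr,y,z))
col=g[:,318]; print(col[200:214]); print("tip edge",onplane(318,207.7,162),onplane(318,207.7,158))
```

```text
cam in tool [  0.55455335 -77.0063731  -71.09467497]
214 311.2841530054645 323.81481481481484 [ -4.    -2.68 148.  ] [  4.11  -2.69 148.  ]
218 311.8782608695652 323.4339622641509 [ -3.5  -2.4 141. ] [  3.77  -2.41 141.  ]
222 311.62978723404257 323.7851851851852 [ -3.53  -2.28 134.  ] [  3.89  -2.29 134.  ]
[193.         221.         224.66666667 224.33333333 226.
 225.66666667 217.33333333 180.33333333 134.33333333 104.33333333
  98.66666667 100.66666667  97.         101.        ]
tip edge [  0.33  -2.49 162.  ] [  0.33  -3.77 158.  ]
```

Tool-frame check: the nose axis is at (0.1,0.5) with the tip at z≈158, and the pin centre is at (0.65,0) with z=168. The residual offset is about 0.5 mm and the gap is about 10 mm. Advancing into contact.

Emit:
carry_out --pt "0.0005 -0.0005 0.003 0 0 0 0" --pt "0.0005 -0.0005 0.006 0 0 0 0" --pt "0.0005 -0.0005 0.008 0 0 0 0" --pt "0.0005 -0.0005 0.01 0 0 0 0" --pt "0.0005 -0.0005 0.012 0 0 0 0" --pt "0.0005 -0.0005 0.014 0 0 0 0" --pt "0.0005 -0.0005 0.016 0 0 0 0" --pt "0.0005 -0.0005 0.016 0 0 0 0"

```text
t: 7.38
tcp_pos: [558.6, 89.0, 242.9]
eef_rot: [0.003, 0.97, -0.013, 0.242]
force: [-4.3, 0.6, 4.9]
finger_gap: 16.7
```

Run:
```python
from h import *
apply([0.0005, -0.0005, 0.016, 0, 0, 0])
t,pm,rm,o=state(); f=rm.inv().apply(o["force"]); print(t,cmd()[0],pm,"ftool",f,o["wrist_torque"])
w=Cam("wrist"); w.crop("pics/w6c.png",280,150,360,230,8)
```

```text
7.375 [558.73422505  88.95801604 242.44407546] [558.62818088  89.0342789  242.90942586] ftool [-1.47833813 -0.44785801 -6.38629448] [-0.01373128  0.67357686 -0.01214969]
```

View pics/w6c.png

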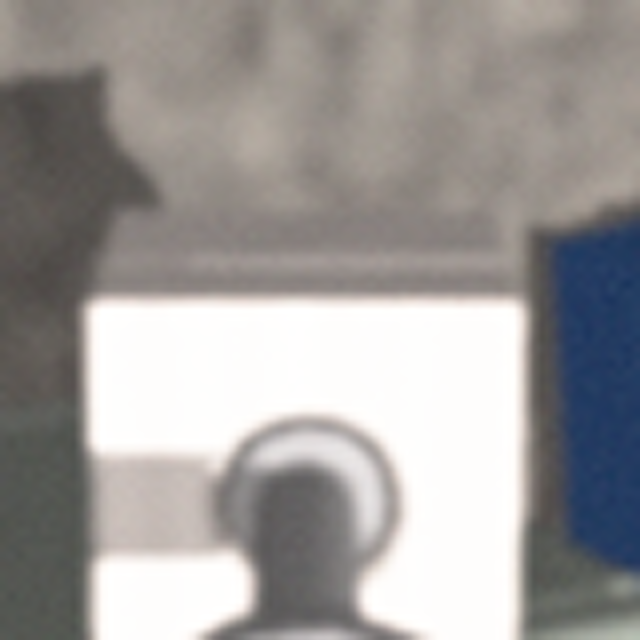

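The nose is centred in the hole (hole 220–400, nose 255–355 in the crop), and the pin is moving at about 8 N. Continuing.

Emit:
carry_out --pt "0 0 0.002 0 0 0 0" --pt "0 0 0.004 0 0 0 0" --pt "0 0 0.006 0 0 0 0" --pt "0 0 0.008 0 0 0 0" --pt "0 0 0.01 0 0 0 0" --pt "0 0 0.012 0 0 0 0" --pt "0 0 0.014 0 0 0 0" --pt "0 0 0.016 0 0 0 0" --pt "0 0 0.018 0 0 0 0"

```text
t: 8.55
tcp_pos: [567.2, 88.8, 226.9]
eef_rot: [0.003, 0.97, -0.013, 0.242]
force: [-5.3, -0.1, 5.8]
finger_gap: 16.9
```

Run:
```python
from h import *
apply([0,0, 0.018, 0, 0, 0])
t,pm,rm,o=state(); f=rm.inv().apply(o["force"]); print(t,cmd()[0],pm,"ftool",f,o["wrist_torque"])
w=Cam("wrist"); w.crop("pics/w7c.png",270,150,370,250,7)
```

```text
8.55 [567.1879483   88.73893489 226.55424958] [567.16238153  88.80323451 226.93610158] ftool [-1.99243182  0.219815   -7.60954791] [0.02549576 0.64123801 0.02332785]
```

View pics/w7c.png

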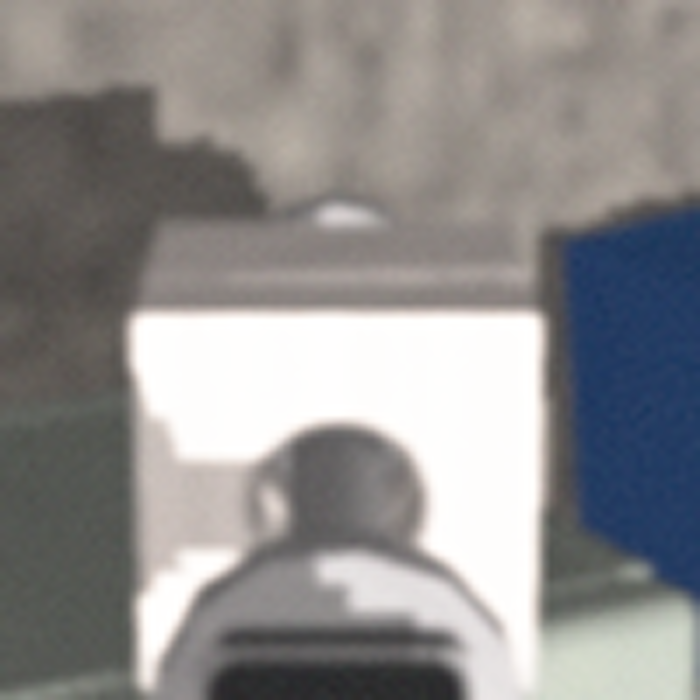

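Emit:
carry_out --pt "0 0 0.0015 0 0 0 0" --pt "0 0 0.003 0 0 0 0" --pt "0 0 0.0045 0 0 0 0" --pt "0 0 0.005 0 0 0 0"

```text
t: 9.1
tcp_pos: [569.5, 88.7, 222.4]
eef_rot: [0.003, 0.97, -0.013, 0.242]
force: [-4.7, 0.7, 5.1]
finger_gap: 16.7
```

Emit:
carry_out --pt "0 0 0.001 0 0 0 0" --pt "0 0 0.001 0 0 0 0"

```text
t: 9.35
tcp_pos: [569.7, 88.7, 222.3]
eef_rot: [0.003, 0.97, -0.013, 0.242]
force: [-8.8, 0.4, 10.4]
finger_gap: 17.0
```

Emit:
carry_out --pt "0 0 0.001 0 0 0 0" --pt "0 0 0.001 0 0 0 0"

```text
t: 9.6
tcp_pos: [569.8, 88.8, 222.2]
eef_rot: [0.003, 0.97, -0.013, 0.243]
force: [-12.1, 1.7, 16.3]
finger_gap: 17.0
```

Emit:
carry_out --pt "0 0 0.001 0 0 0 0" --pt "0 0 0.001 0 0 0 0"

```text
t: 9.85
tcp_pos: [569.9, 88.8, 222.1]
eef_rot: [0.003, 0.97, -0.012, 0.243]
force: [-18.0, 0.1, 21.8]
finger_gap: 17.1
```

Run:
```python
from h import *
apply([0,0, 0.008, 0, 0, 0])
w=Cam("wrist"); t,pm,rm,o=state(); C=w.cloud(); f=rm.inv().apply(o["force"]); print(t,cmd()[0],pm,"ftool",f)
w.crop("pics/w8c.png",260,150,380,260,6)
T=rm.inv().apply((C-pm).reshape(-1,3)).reshape(400,640,3)
g=w.img.astype(int).mean(-1)
for y in range(192,252,3): print(y,[ "%.0f,%.0f/%d"%(T[y,x,1],T[y,x,2],g[y,x]) for x in (292,300,310,318,326,345)])
```

```text
9.9 [570.94515863  88.64156549 219.49210474] [569.94849764  88.80165838 222.0567882 ] ftool [ -5.35717916  -0.78522228 -28.20189945]
192 ['-17,148/142', '-17,148/145', '-17,149/167', '-17,149/171', '-17,148/170', '-17,149/143']
195 ['-17,142/134', '-17,141/133', '-17,141/133', '-17,141/134', '-17,141/133', '-17,141/126']
198 ['-16,138/249', '-17,136/251', '-17,136/249', '-17,137/251', '-17,137/250', '-17,136/248']
201 ['-15,137/253', '-15,137/253', '-15,135/253', '-15,136/254', '-15,136/253', '-15,135/254']
204 ['-13,136/254', '-13,136/253', '-13,136/253', '-13,137/254', '-13,138/253', '-13,137/254']
207 ['-11,136/223', '-11,136/253', '-11,136/253', '-11,136/253', '-11,137/253', '-11,137/254']
210 ['-9,137/193', '-9,135/254', '-9,136/253', '-9,137/254', '-9,136/253', '-9,136/254']
213 ['-7,138/194', '-7,136/221', '-7,136/253', '-3,148/189', '-7,137/254', '-7,136/254']
216 ['-6,136/191', '-5,137/212', '3,160/161', '-3,142/100', '3,160/186', '-5,137/254']
219 ['-3,137/193', '-3,137/196', '7,166/118', '-3,136/102', '6,163/124', '-3,137/254']
222 ['-1,136/194', '-1,136/194', '7,159/114', '-3,131/103', '6,157/124', '-1,137/254']
225 ['1,137/194', '0,136/192', '7,154/143', '-4,125/97', '7,153/141', '1,136/254']
228 ['2,136/194', '2,136/192', '-12,98/100', '-13,95/129', '-12,98/112', '3,137/254']
231 ['5,136/193', '5,137/166', '-11,95/139', '-12,94/226', '-11,96/212', '5,137/254']
234 ['6,136/193', '-10,96/103', '-10,95/143', '-10,95/223', '-10,94/225', '7,137/254']
237 ['9,136/192', '-9,95/139', '-8,96/138', '-9,94/178', '-8,95/183', '9,136/252']
240 ['11,137/211', '-7,95/131', '-8,93/74', '-8,93/75', '-8,92/77', '11,137/251']
243 ['13,137/229', '-8,88/115', '-8,88/92', '-8,88/94', '-9,87/99', '13,137/251']
246 ['-3,96/180', '-7,87/87', '-8,85/46', '-8,84/45', '-8,84/48', '15,137/250']
249 ['-2,95/165', '-8,82/58', '-8,82/41', '-8,81/45', '-8,82/44', '17,136/244']
```

View pics/w8c.png

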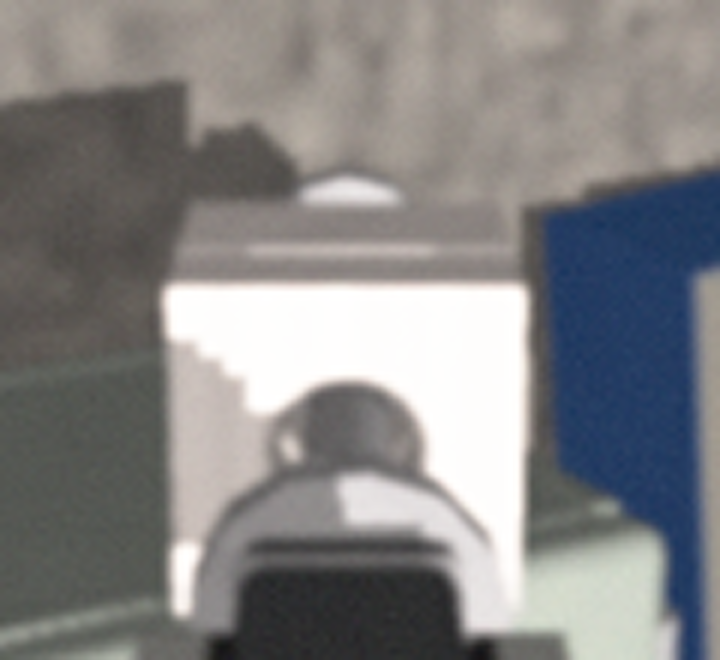

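Stop reached: the axial force climbed to 28 N with the TCP stalled. The collar top is 41.5 mm above the lug face, so the nose is 24.5 mm past the lug's upper face, against the expected 24. Next I'll retract.

Run:
```python
from h import *
rs=R.from_quat([1,0,0,0])*R.from_rotvec([0,0,np.radians(7)])
apply([0,0,-0.085,0,0,0]); print(rel([491.53,329.49,336.93],rs))
```

```text
(array([-0.0204, -0.2387, -0.0589]), array([ -1.35, -28.  ,   5.4 ]))
```

Emit:
carry_out --pt "0 0 -0.01 0 0 0 0" --pt "0 0 -0.025 0 0 0 0" --pt "0 0 -0.045 0 0 0 0" --pt "0 0 -0.065 0 0 0 0" --pt "0 0 -0.085 0 0 0 0" --pt "0 0 -0.085 0 0 0 0" --pt "0 0 -0.085 0 0 0 0"

```text
t: 10.78
tcp_pos: [530.9, 89.6, 293.9]
eef_rot: [0.003, 0.97, -0.013, 0.242]
force: [-0.3, 0.1, -2.4]
finger_gap: 16.9
```

Run:
```python
from h import *
s=Cam("scene"); w=Cam("wrist")
u,v=map(int,s.proj([635,87,100])); s.crop("pics/s9.png",u-40,v-40,u+40,v+40,6)
w.crop("pics/w9.png",270,150,370,250,6)
```

```text
(no output)
```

View pics/s9.png

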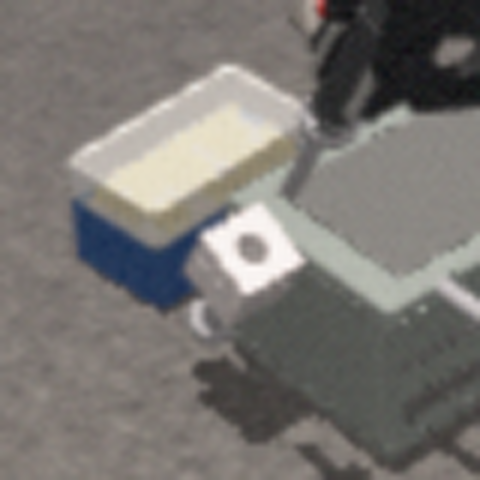

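View pics/w9.png

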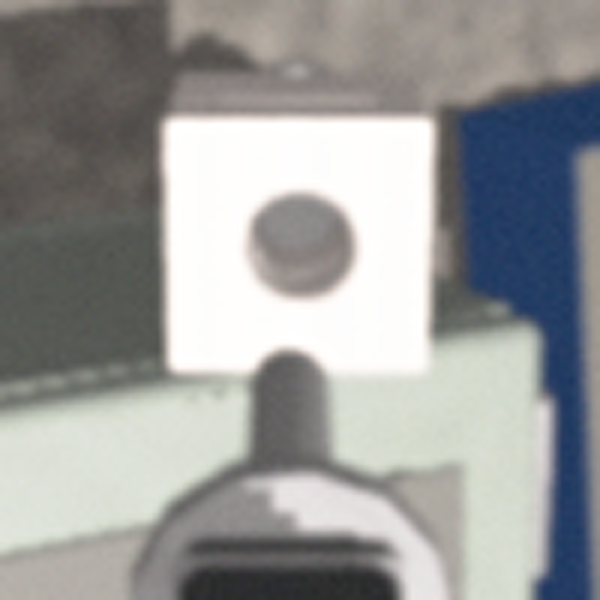

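Emit:
carry_out --pt "-0.003 -0.05 -0.012 0 0 0 0" --pt "-0.006 -0.1 -0.025 -0.3 -7 1.4 0" --pt "-0.01 -0.15 -0.037 -0.7 -14 2.7 0" --pt "-0.015 -0.2 -0.049 -1 -21 4 0" --pt "-0.0204 -0.2387 -0.0589 -1.35 -28 5.4 0" --pt "-0.0204 -0.2387 -0.0589 -1.35 -28 5.4 0" --pt "-0.0204 -0.2387 -0.0589 -1.35 -28 5.4 0" --pt "-0.0204 -0.2387 -0.0589 -1.35 -28 5.4 0" --pt "-0.0204 -0.2387 -0.0589 -1.35 -28 5.4 0"

```text
t: 12.0
tcp_pos: [491.3, 328.5, 337.1]
eef_rot: [0.0, 0.998, -0.062, 0.0]
force: [-0.3, -1.4, -2.3]
finger_gap: 17.1
```

The pin is sunk deep in the hole, its head showing under the lower lug. Now checking the tip over the stand.

Run:
```python
from h import *
apply([-0.0204, -0.2387, -0.0589, -1.35, -28, 5.4])
w=Cam("wrist"); t,pm,rm,o=state(); print(cmd()[0],np.degrees(cmd()[1].as_rotvec()),pm)
w.crop("pics/w10.png",260,110,380,250,5)
C=w.cloud();T=rm.inv().apply((C-pm).reshape(-1,3)).reshape(400,640,3)
g=w.img.astype(int).mean(-1)
for y in range(204,232,3): print(y,g[y,306:334],np.round(T[y,318],1))
c=rm.inv().apply(w.p-pm)
for u,v in [(319,176)]:
    print(rm.inv().apply(w.plane(u,v,65)-pm))
```

```text
[491.56293064 329.48077077 336.94847569] [-1.79664264e+02  1.09887371e+01  4.99600361e-15] [491.36997071 328.65192957 337.20298113]
204 [ 97.33333333  98.          99.         100.33333333 100.
 100.          98.33333333 100.33333333  99.33333333  98.
  99.33333333 102.          99.66666667 101.33333333 100.33333333
  98.         100.33333333 101.          98.66666667 100.
 100.66666667  99.         101.66666667 101.         113.
 135.66666667 164.33333333 186.66666667] [ -0.4  28.7 270.6]
207 [112.66666667 107.66666667 107.66666667 103.66666667 104.
  99.         102.66666667  99.         101.33333333  95.66666667
  99.33333333  99.          98.         101.          99.33333333
 100.33333333  98.          99.         100.33333333  99.66666667
  98.66666667 111.33333333 132.33333333 160.66666667 183.
 195.33333333 198.         199.33333333] [ -0.3  -3.6 159.1]
210 [151.33333333 152.33333333 151.66666667 149.         149.
 142.         128.66666667 111.          99.33333333 101.
 100.33333333  98.66666667 100.33333333 101.66666667 100.
  97.66666667  99.33333333  99.         103.6666
[... 2138 characters left out ...]
667 104.33333333 105.66666667
 108.66666667 109.         109.33333333 110.66666667 112.
 112.66666667 109.33333333 105.33333333 104.          98.33333333
 100.66666667 102.33333333 110.         119.         122.66666667
 138.         147.         155.66666667] [ -0.3 -12.8  95.6]
231 [118.33333333 132.         136.66666667 143.         144.66666667
 145.66666667 144.66666667 148.33333333 147.33333333 146.33333333
 144.         144.33333333 144.         144.         143.66666667
 140.66666667 144.         141.33333333 135.         137.
 133.33333333 130.33333333 124.         114.66666667 111.
 105.66666667 103.66666667 100.        ] [ -0.3 -11.1  96. ]
[  0.53421713   0.41273548 272.20333598]
```

View pics/w10.png

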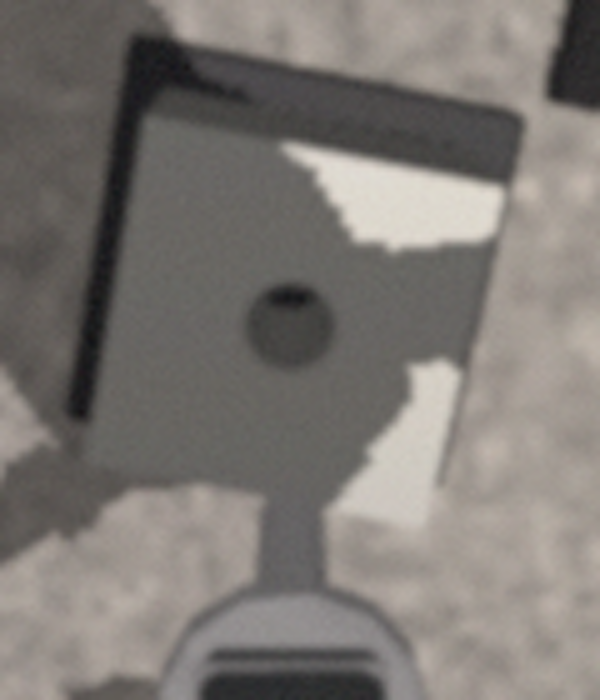

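The hole (318,175) and the nose line up within about 1 mm, with 4 mm clearance. Lowering.

Emit:
carry_out --pt "0 0 0.04 0 0 0 0" --pt "0 0 0.08 0 0 0 0" --pt "0 0 0.1 0 0 0 0" --pt "0 0 0.12 0 0 0 0" --pt "0 0 0.14 0 0 0 0" --pt "0 0 0.155 0 0 0 0" --pt "0 0 0.163 0 0 0 0" --pt "0 0 0.166 0 0 0 0" --pt "0 0 0.166 0 0 0 0"

```text
t: 13.18
tcp_pos: [491.8, 329.6, 171.3]
eef_rot: [-0.0, 0.998, -0.061, 0.0]
force: [0.4, -0.2, -2.5]
finger_gap: 17.4
```

Emit:
carry_out --pt "0 0 0.002 0 0 0 0" --pt "0 0 0.002 0 0 0 0"

```text
t: 13.42
tcp_pos: [491.6, 329.5, 169.2]
eef_rot: [-0.0, 0.998, -0.061, 0.0]
force: [-0.7, -0.7, -1.9]
finger_gap: 16.8
```

Emit:
carry_out --pt "0 0 0.001 0 0 0 0" --pt "0 0 0.001 0 0 0 0"

```text
t: 13.68
tcp_pos: [491.7, 329.6, 168.2]
eef_rot: [-0.0, 0.998, -0.061, 0.0]
force: [0.4, -0.7, -1.3]
finger_gap: 17.1
```

Emit:
carry_out --pt "0 0 0.001 0 0 0 0" --pt "0 0 0.001 0 0 0 0"

```text
t: 13.92
tcp_pos: [491.8, 329.6, 168.2]
eef_rot: [-0.0, 0.998, -0.061, 0.001]
force: [-2.0, -0.1, 5.3]
finger_gap: 17.0
```

Emit:
carry_out --pt "0 0 0.001 0 0 0 0" --pt "0 0 0.001 0 0 0 0"

```text
t: 14.18
tcp_pos: [491.8, 329.7, 168.1]
eef_rot: [-0.0, 0.998, -0.061, 0.001]
force: [-2.2, -2.0, 10.0]
finger_gap: 16.8
```

The collar is seated on the block (contact force rose at TCP z=168). Releasing and lifting.

Emit:
carry_out --pt "0 0 -0.0015 0 0 0 0" --pt "0 0 -0.0015 0 0 0 0.05" --pt "0 0 -0.0015 0 0 0 0.05" --pt "0 0 -0.0015 0 0 0 0.05" --pt "0 0 -0.0015 0 0 0 0.05" --pt "0 0 -0.02 0 0 0 0.05" --pt "0 0 -0.05 0 0 0 0.05" --pt "0 0 -0.09 0 0 0 0.05" --pt "0 0 -0.14 0 0 0 0.05" --pt "0 0 -0.17 0 0 0 0.05" --pt "0 0 -0.17 0 0 0 0.05"

```text
t: 15.55
tcp_pos: [492.5, 330.0, 338.8]
eef_rot: [-0.002, 0.998, -0.061, 0.003]
force: [-0.5, 0.3, -0.1]
finger_gap: 50.1
```

Run:
```python
from h import *
apply([0,0,.171,0,0,0]);apply([0,0,-.17,0,0,0])
w=Cam("wrist");s=Cam("scene"); t,pm,rm,o=state(); print(t,cmd()[0],pm,o["finger_gap"])
C=w.cloud();z=C[...,2]
m=((z>140)&(z<165)&(np.hypot(C[...,0]-491,C[...,1]-330)<30)); print(cv2.minAreaRect(C[m][:,:2].astype(np.float32)),np.median(z[m]))
w.crop("pics/w11.png",240,130,400,290,4); u,v=map(int,s.proj([491,330,80])); s.crop("pics/s11.png",u-50,v-60,u+50,v+40,5)
```

```text
15.65 [491.56293064 329.48077077 335.94847569] [491.21257762 329.27613927 335.22408923] 49.72470085400428
((491.24285888671875, 329.37847900390625), (18.31098175048828, 17.533618927001953), 82.54251861572266) 156.8779031149951
```

View pics/w11.png

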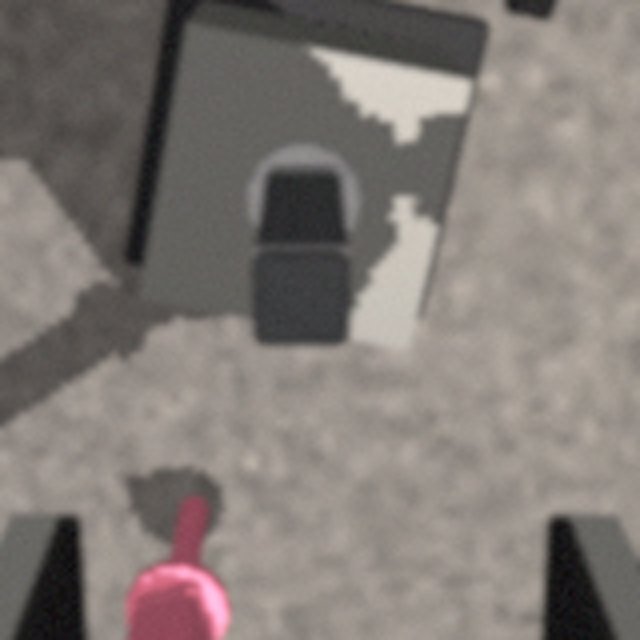

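View pics/s11.png

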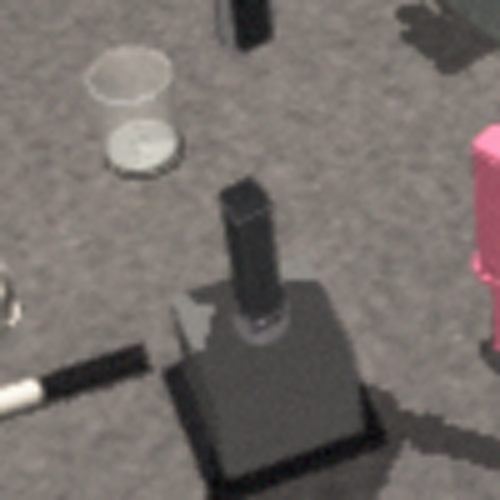

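The punch stands upright with its top at 156.9, the same as at the start, and its collar is on the block. Next comes the bar approach.

```bash
cat >> h.py <<'E'
RB=R.from_matrix(np.stack([CX,-CY,-CZ],1))
HG=np.array([507.6,-17.5,88.])+170*CX
def bar(th): return HG+CX*(-170*np.cos(th)+5*np.sin(th))+CZ*(170*np.sin(th)+5*np.cos(th))
E
python3 - <<'E'
from h import *
print(HG,bar(0),bar(np.pi/2)); print(rel(bar(0)+[0,0,54+130],RB))
E
```

```text
[677.54254324 -21.91950203  88.        ] [507.6 -17.5  93. ] [682.54085333 -22.04948738 258.        ]
(array([0.0582, 0.3424, 0.0589]), array([-0.  ,  0.  , -5.51]))
```

Emit:
carry_out --pt "0.01 0.057 0 0 0 -1 0.045" --pt "0.02 0.114 0 0 0 -2 0.045" --pt "0.03 0.171 0 0 0 -3 0.045" --pt "0.04 0.228 0.01 0 0 -4 0.045" --pt "0.05 0.285 0.03 0 0 -5 0.045" --pt "0.0582 0.3424 0.059 0 0 -5.5 0.045" --pt "0.0582 0.3424 0.059 0 0 -5.5 0.045" --pt "0.0582 0.3424 0.059 0 0 -5.5 0.045" --pt "0.0582 0.3424 0.059 0 0 -5.5 0.045"

```text
t: 16.77
tcp_pos: [507.7, -16.3, 277.1]
eef_rot: [-0.0, 1.0, -0.012, 0.0]
force: [0.7, -0.4, 0.3]
finger_gap: 44.7
```

Run:
```python
from h import *
apply([0.0582, 0.3424, 0.059, 0, 0, -5.5])
w=Cam("wrist"); t,pm,rm,o=state(); print(t,cmd()[0],pm)
cv2.imwrite("pics/w12.png",w.img[:,:,::-1])
C=w.cloud(); T=rm.inv().apply((C-pm).reshape(-1,3)).reshape(400,640,3)
b=(C[...,2]>88)&(C[...,2]<108)&(abs(C[...,0]-508)<18)
for v in range(60,330,15):
    u=np.where(b[v])[0]
    if len(u): print(v,u.min(),u.max(),np.round(C[v,u].mean(0),1),np.round(T[v,u].mean(0),1))
```

```text
16.825 [507.60105348 -17.45982734 276.94847569] [507.7783052  -16.16648711 277.26734404]
135 308 342 [513.5  33.4  98.6] [  4.4 -49.7 178.7]
150 308 324 [507.   23.3  99. ] [ -1.8 -39.4 178.3]
165 309 324 [507.1  12.7  99. ] [ -1.5 -28.8 178.3]
180 309 324 [506.8   1.9  99. ] [ -1.5 -18.  178.3]
195 309 324 [506.6  -9.2  99.1] [ -1.5  -6.9 178.1]
210 309 324 [506.3 -20.7  99.1] [ -1.5   4.6 178.2]
225 309 324 [506.  -32.5  98.9] [ -1.6  16.4 178.3]
240 309 324 [505.7 -44.5  99.1] [ -1.6  28.4 178.2]
255 309 324 [505.3 -57.   98.7] [ -1.6  40.9 178.5]
270 310 343 [512.8 -70.   98.7] [  6.2  53.7 178.6]
```

View pics/w12.png

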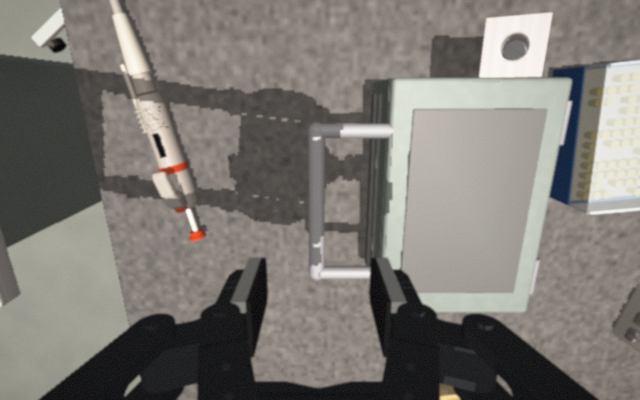

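The bar runs along tool y, 1.5 mm to -x, with its top at z=99 as expected. Descending astride it and closing lightly.

Emit:
carry_out --pt "-0.0012 0 0.03 0 0 0 0.045" --pt "-0.0012 0 0.06 0 0 0 0.045" --pt "-0.0012 0 0.09 0 0 0 0.045" --pt "-0.0012 0 0.115 0 0 0 0.045" --pt "-0.0012 0 0.13 0 0 0 0.045" --pt "-0.0012 0 0.13 0 0 0 0.045" --pt "-0.0012 0 0.13 0 0 0 0.0" --pt "-0.0012 0 0.13 0 0 0 0.0" --pt "-0.0012 0 0.13 0 0 0 0.0" --pt "-0.0012 0 0.13 0 0 0 0.0" --pt "-0.0012 0 0.13 0 0 0 0.0" --squeeze 30

```text
t: 18.2
tcp_pos: [506.3, -17.4, 147.9]
eef_rot: [-0.0, 1.0, -0.013, 0.0]
force: [-2.1, 1.2, 6.3]
finger_gap: 10.8
```

Run:
```python
from h import *
apply([-0.0012, 0, 0.13, 0, 0, 0])
t,pm,rm,o=state(); print(t,cmd()[0],pm,o["finger_gap"],o["force"])
p0,r0=cmd()
hg=p0-[0,0,54]; hg=np.array([hg[0],hg[1],88])+170*CX   # bar z 93 nominal
print("barz",p0[2]-54)
for d in (2,5,8,12,16,20,25,30,35,40,45,50,55,60,65,70,75,80,85,88,90):
    th=np.radians(d); b=(-170*np.cos(th)+5*np.sin(th)+170, 170*np.sin(th)+5*np.cos(th)-5)
    print(d,np.round(b,1))
```

```text
18.2 [506.40146469 -17.428415   146.94847569] [506.27338994 -17.39704573 147.90218968] 10.751542407352678 [-2.05789948  1.18223019  6.3164678 ]
barz 92.94847569265792
2 [0.3 5.9]
5 [ 1.1 14.8]
8 [ 2.4 23.6]
12 [ 4.8 35.2]
16 [ 8.  46.7]
20 [12.  57.8]
25 [18.  71.4]
30 [25.3 84.3]
35 [33.6 96.6]
40 [ 43.  108.1]
45 [ 53.3 118.7]
50 [ 64.6 128.4]
55 [ 76.6 137.1]
60 [ 89.3 144.7]
65 [102.7 151.2]
70 [116.6 156.5]
75 [130.8 160.5]
80 [145.4 163.3]
85 [160.2 164.8]
88 [169.1 165.1]
90 [175. 165.]
```

Emit:
carry_out --pt "0.0003 0 -0.0059 0 0 0 0" --pt "0.0011 0 -0.0148 0 0 0 0" --pt "0.0024 0 -0.0236 0 0 0 0" --pt "0.0048 0 -0.0352 0 0 0 0" --pt "0.0048 0 -0.0352 0 0 0 0"

```text
t: 18.82
tcp_pos: [510.8, -17.5, 183.4]
eef_rot: [0.0, 1.0, -0.013, -0.0]
force: [-4.4, -0.1, 1.9]
finger_gap: 10.8
```

Run:
```python
from h import *
w=Cam("wrist"); s=Cam("scene"); d=Cam("side");cv2.imwrite("pics/d13.png",d.img[140:340,240:560,::-1].repeat(2,0).repeat(2,1)); t,pm,rm,o=state(); print(t,pm,o["finger_gap"],o["force"])
```

```text
18.975 [510.69205895 -17.5415591  182.60838946] 11.147213205999083 [-4.06630009  0.9605548   2.31203253]
```

View pics/d13.png

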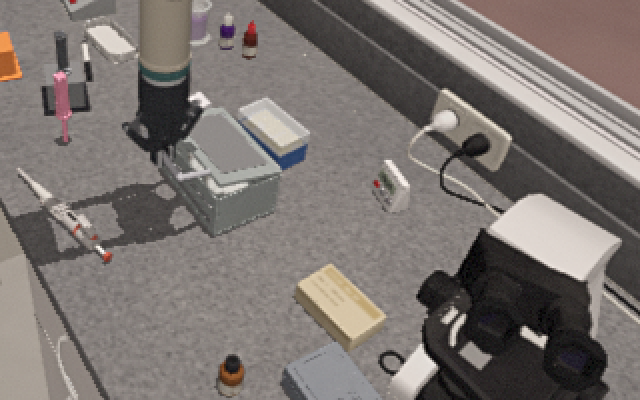

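The cover is opening (about 12°) with the bar held and only a few N. Continuing along the arc.

Emit:
carry_out --pt "0.0032 0 -0.0115 0 0 0 0" --pt "0.0072 0 -0.0226 0 0 0 0" --pt "0.0132 0 -0.0362 0 0 0 0" --pt "0.0205 0 -0.0491 0 0 0 0" --pt "0.0288 0 -0.0614 0 0 0 0" --pt "0.0382 0 -0.0729 0 0 0 0" --pt "0.0485 0 -0.0835 0 0 0 0" --pt "0.0485 0 -0.0835 0 0 0 0"

```text
t: 19.98
tcp_pos: [557.6, -18.6, 268.5]
eef_rot: [0.0, 1.0, -0.013, -0.002]
force: [-13.0, 0.9, 11.9]
finger_gap: 10.8
```

Run:
```python
from h import *
d=Cam("side");cv2.imwrite("pics/d14.png",d.img[140:340,240:560,::-1].repeat(2,0).repeat(2,1)); t,pm,rm,o=state(); print(t,pm,o["finger_gap"],o["force"],o["wrist_torque"])
```

```text
20.025 [557.49974015 -18.6484033  268.44756798] 10.700696930357124 [-13.62811396   0.90066908  12.59072238] [0.07840958 2.26906401 0.04897954]
```

View pics/d14.png

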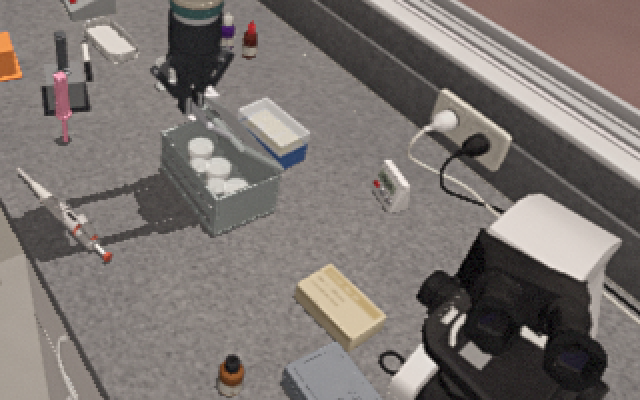

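Emit:
carry_out --pt "-0.001 0 -0.0015 0 0 0 0" --pt "0.0098 0 -0.0117 0 0 0 0" --pt "0.0218 0 -0.0204 0 0 0 0" --pt "0.0345 0 -0.028 0 0 0 0" --pt "0.0479 0 -0.0345 0 0 0 0" --pt "0.0618 0 -0.0398 0 0 0 0" --pt "0.076 0 -0.0438 0 0 0 0" --pt "0.076 0 -0.0438 0 0 0 0"

```text
t: 21.02
tcp_pos: [638.2, -20.6, 313.4]
eef_rot: [-0.0, 1.0, -0.013, 0.004]
force: [-2.2, 1.0, 7.2]
finger_gap: 10.6
```

Run:
```python
from h import *
apply([0.0048,0,-0.0352,0,0,0]);apply([0.0485,0,-0.0835,0,0,0]);apply([0.076,0,-0.0438,0,0,0])
d=Cam("side");cv2.imwrite("pics/d15.png",d.img[140:340,240:560,::-1].repeat(2,0).repeat(2,1)); t,pm,rm,o=state(); print(t,cmd()[0],pm,o["finger_gap"],o["force"],o["wrist_torque"])
```

```text
21.075 [635.65715681 -20.81309442 309.44847569] [638.19286715 -20.65466131 313.3906987 ] 10.84028855925285 [-1.3877871   0.52058749  6.72045699] [0.10707672 0.37627866 0.00862818]
```

View pics/d15.png

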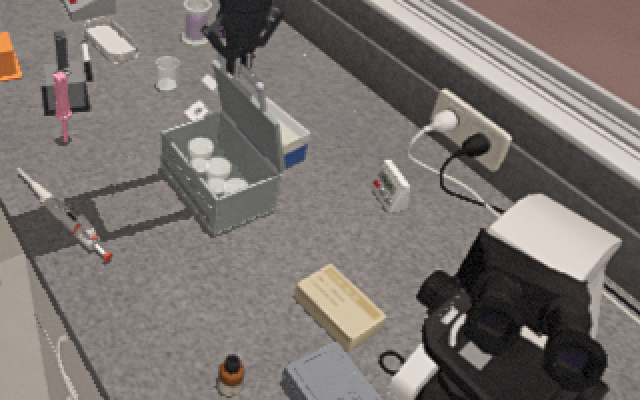

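```bash
cat >> h.py <<'E'
def cover(c,lo=110,hi=200,x0=615,x1=705):
    C=c.cloud(); m=(C[...,2]>lo)&(C[...,2]<hi)&(C[...,0]>x0)&(C[...,0]<x1)&(C[...,1]>-100)&(C[...,1]<55)
    P=C[m]; A=np.c_[P[:,1],P[:,2],np.ones(len(P))]
    for _ in range(6):
        k=np.linalg.lstsq(A,P[:,0],rcond=None)[0]; r=abs(P[:,0]-A@k); g=r<max(3,1.0*np.median(r)*2); P,A=P[g],A[g]
    return len(P),90-np.degrees(np.arctan2(-k[1],1)) if 0 else 90+np.degrees(np.arctan(k[1])),k, np.median(abs(P[:,0]-A@k))
E
python3 - <<'E'
from h import *
d=Cam("side"); s=Cam("scene")
print(cover(d)); print(cover(s))
d.crop("pics/d16.png",310,140,390,260,6)
E
```

```text
(423, np.float64(75.47284760658238), array([ 2.36630852e-02, -2.59123241e-01,  7.00363642e+02]), np.float64(0.45018268392720984))
(779, np.float64(75.68720540262495), array([ 2.43083393e-02, -2.55134634e-01,  6.96607167e+02]), np.float64(0.739373604441198))
```

View pics/d16.png

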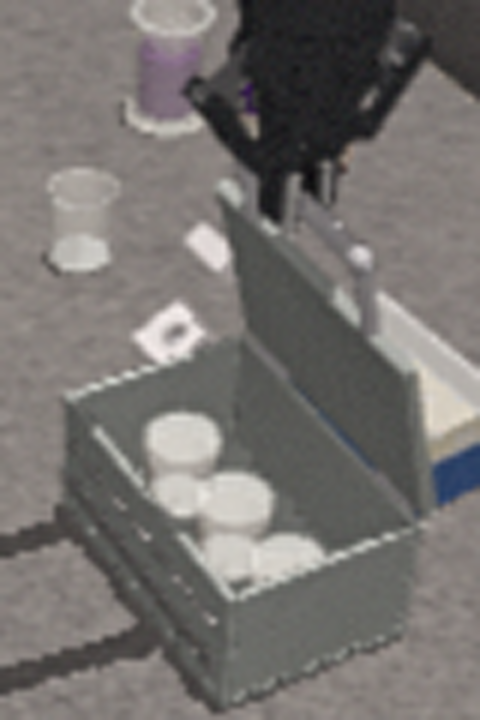

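Plane fits from both cameras put the cover at 75.5°, so it tracks the command. Doing the last stretch.

Emit:
carry_out --pt "0.008 0 -0.0035 0 0 0 0" --pt "0.018 0 -0.0055 0 0 0 0" --pt "0.028 0 -0.0065 0 0 0 0" --pt "0.036 0 -0.007 0 0 0 0" --pt "0.0425 0 -0.007 0 0 0 0" --pt "0.0425 0 -0.007 0 0 0 0" --pt "0.0425 0 -0.007 0 0 0 0"

```text
t: 22.05
tcp_pos: [680.0, -21.7, 317.9]
eef_rot: [-0.0, 1.0, -0.013, 0.003]
force: [0.1, 1.4, 5.5]
finger_gap: 10.7
```

Run:
```python
from h import *
apply([0.0425,0,-0.007,0,0,0])
d=Cam("side"); s=Cam("scene")
print(cover(d,105,200,640,715)); print(cover(s,105,200,640,715))
t,pm,rm,o=state(); print(t,cmd()[0],pm,o["finger_gap"],o["force"],o["wrist_torque"])
d.crop("pics/d17.png",310,140,390,260,6)
```

```text
(676, np.float64(89.65105626882323), array([ 2.24409568e-02, -6.09029231e-03,  6.77757224e+02]), np.float64(0.6919930211412861))
(996, np.float64(89.73870171919556), array([ 2.42287401e-02, -4.56054695e-03,  6.74844987e+02]), np.float64(0.9745261778603549))
22.15 [678.14259312 -21.92561472 316.44847569] [680.01902372 -21.70243823 317.94365068] 10.60019626877648 [-0.57169579  1.07764943  4.87101991] [0.22636315 0.34919887 0.02747941]
```

View pics/d17.png

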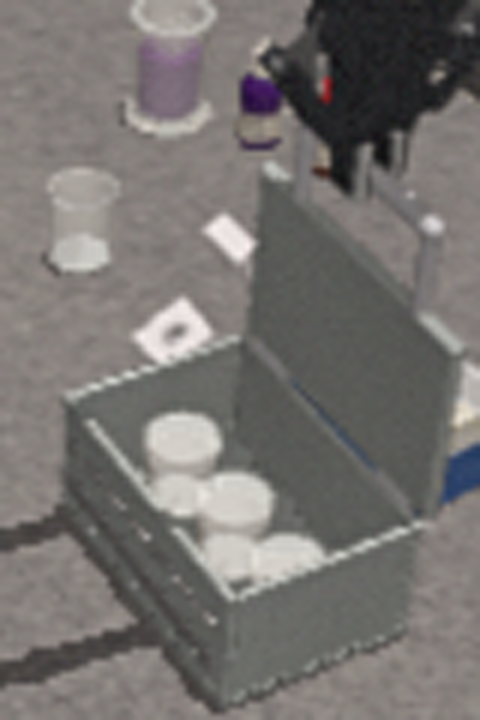

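The cover stands at 89.7° (both fits agree within 0.1°). Releasing and lifting straight up.

Emit:
carry_out --pt "0.0003 0 0 0 0 0 0.045" --pt "0.0003 0 0 0 0 0 0.045" --pt "0.0003 0 0 0 0 0 0.045" --pt "0.0003 0 0 0 0 0 0.045" --pt "0.0003 0 -0.02 0 0 0 0.045" --pt "0.0003 0 -0.05 0 0 0 0.045" --pt "0.0003 0 -0.09 0 0 0 0.045" --pt "0.0003 0 -0.12 0 0 0 0.045" --pt "0.0003 0 -0.12 0 0 0 0.045"

```text
t: 23.28
tcp_pos: [679.0, -22.0, 439.5]
eef_rot: [0.0, 1.0, -0.013, 0.003]
force: [-0.1, 0.0, 0.9]
finger_gap: 45.1
```

Run:
```python
from h import *
d=Cam("side"); s=Cam("scene")
print(cover(d,105,200,640,715)); print(cover(s,105,200,640,715))
t,pm,rm,o=state(); print(t,pm,o["finger_gap"],o["force"])
cv2.imwrite("pics/d18.png",d.img[:,:,::-1]); cv2.imwrite("pics/s18.png",s.img[:,:,::-1])
```

```text
(669, np.float64(89.6425047769455), array([ 2.38789570e-02, -6.23954967e-03,  6.77799946e+02]), np.float64(0.7728148744259897))
(1026, np.float64(89.82014036543788), array([ 2.46836266e-02, -3.13915313e-03,  6.74603377e+02]), np.float64(0.9841441545216867))
23.375 [678.27298999 -21.94250492 435.69013878] 44.884082906321595 [-0.82292862 -0.68561505 -0.39594658]
```

View pics/d18.png

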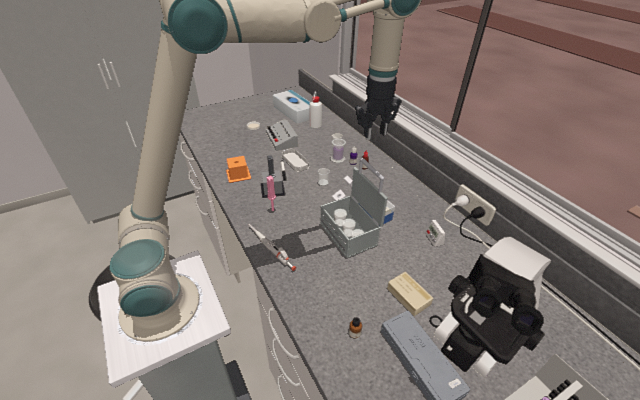

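View pics/s18.png

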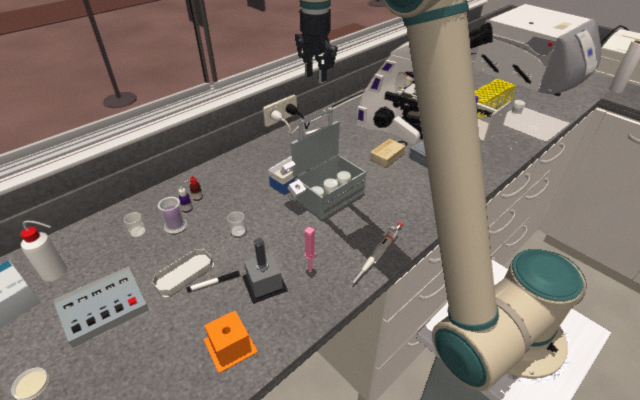

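The cover stands up, released. The punch is in its stand, and the beaker (236,224), carton (388,152) and bottle (355,326 in the side view) look unmoved. Handing in.

```bash
python3 -c "
from station import robot
print(robot.job_done())"
```

```text
the job is handed in; nothing more can be done
None
```

The job is done and handed in at about 23 s of the 72 s allowed. The robot reports no verdict.

- **Pin:** I drove it down with the dark punch until it stopped. The axial force rose from about 8 N to 28 N with the arm stalled. The nose was then about 24.5 mm past the lug's upper face, against the 24 mm expected. Pictures showed the pin sunk in the hole and its head out below the lower lug.
- **Punch:** It is back upright in the grey stand with its collar seated. The handle top measured 157 mm, against 156 mm at the start by the same camera. The pink and orange look-alikes were not touched.
- **Cover:** After I let go it stood at 89.6° by the side camera and 89.8° by the scene camera.
- **Bystanders:** By eye, the beaker, bottle and carton are where they began in both camera pictures. I did not measure them.

**Two things that disagreed:**
- Partway up, the cover pushed outward on the hand with about 18 N and the bar slid roughly 5 mm along the finger pads. I corrected the path and the grip held.
- An early estimate of the punch tip's position in the hand was about 4 mm off. The collar reading at the end stop settled it.

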